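Lock the thickness screw of a pastry sheet roller

TASK

On the pastry roller, turn the adjusting screw by its blue-knobbed arm anticlockwise (seen from above) until it rests on its end stop. Then, holding the screw there, tighten the jam nut by its orange-knobbed arm clockwise against it until the nut is locked solid and goes no further; squeezing the two knobs towards each other does both. The nut must not be tightened while the screw is off its stop, the screw must end on its stop, and everything else on the bench stays where it is.

Things in the scene. Friction and masses are not known exactly. Their poses are not given: they have to be found in the camera images.
- axis (a point): vertical axis of the adjusting screw, at the front of the green hand-cranked pastry roller (base 350 x 240 x 45 mm, fixed). The point is on the axis, 137 mm above the table, level with the knobs' points. x of its frame points to the roller's rear (its two steel rolls), z up. Nothing else on the roller stands higher than 117 mm
- blue_knob (a point): blue upright round knob, 14 mm in diameter, on the steel arm of the adjusting screw, 70 mm from the axis. It turns with the screw. Its point is at the middle of its free height (arm top at 110 mm, knob top at 155 mm above the table). Moving it takes about 3 N
- orange_knob (a point): orange upright round knob, 14 mm in diameter, top 155 mm above the table, on the brass arm of the jam nut, 70 mm from the axis; point at 137 mm height. It stands anticlockwise of the blue knob, at first by 1.15 to 1.75 rad. The loose nut turns with the screw when that is turned; by itself it moves with under 1 N. Nut and screw stay where they are left
- screw (a joint): angle of the adjusting screw, rad, growing anticlockwise seen from above; 1.3 = on its end stop, where the blue arm points to the front of the roller (2.84 rad anticlockwise from the x axis of axis)
- lock (a joint): how far the nut is drawn up, rad: 0 until it bites, 0.2 = solid. Turned clockwise it bites, at an angle that varies, with 38 to 51 mm between the knobs' centres; then it takes about 7 N at the knob for 14 mm until solid, 24 to 38 mm between centres. As the screw turns with 3 N, a biting nut drags an unheld screw off its stop; squeeze with about 20 N
- gauge: steel gauge block, 50 x 25 x 15 mm, lying on the roller's rear deck (leave alone); origin under its centre
- rolling_pin: wooden rolling pin, 380 mm long, 44 mm thick, lying on the table (leave alone); origin under its centre
- spanner: steel spanner, 160 mm long, lying on the table (leave alone); origin under its centre
- scraper: steel dough scraper with a white grip, 120 mm wide (leave alone); origin under its centre

How it is judged:
By the outcome, as a careful person would: the job done as asked, in the order asked, and still so for the second after the job is handed in, with the robot touching nothing.
It also fails if it takes over 64 s, if anything falls off the work surface, if the arm or the gripper's body presses on something with over 40 N, if the wrist force passes 120 N, or if a joint passes its speed limit or range.

ROBOT

A 6-joint arm with a two-finger parallel gripper is mounted at the origin on the work surface. World frame = base frame: x ahead of the robot, y to its left, z up, the work surface at z = 0. Lengths are in m, angles in rad, forces in N, time in s.
With the tool pointing down it reaches from about 0.375 to 0.825 m from the base axis. Payload 5.5 kg.
Tool frame: the origin (TCP) lies at the very end of the fingers, on their centre line; the grasp point (between the pads) lies 19 mm behind it (tcp_to_grasp is the distance from the TCP to the grasp point, in m); z points along the fingers, y is the direction in which the jaws open and shut (so a half turn about z gives the same grasp; the last joint's range is limited). The gripper opens to 85 mm and grips with 20 to 120 N. Pads are 22 mm wide; open, the fingers measure 114 mm over their backs; the gripper's body (76 mm by 85 mm) begins 54 mm behind the grasp point. The pads swing forward as they close: fully open they stand 13 mm farther back than shut.
Start: joints at [-1.342, 0.314, -0.047, 1.21, 0, 1.571], TCP at [0.136, -0.584, 0.231] pointing down, gripper open.
Joint ranges: [-2.67, 2.67], [-0.69, 1.73], [-1.03, 1.25], [-2.08, 2.16], [-1.42, 1.45], [-3.14, 3.14]. Speed limits (rad/s): [2.39, 2.39, 3.01, 3.14, 3.14, 3.14].

INTERFACE

Orientations are given as [roll, pitch, yaw] about the fixed x, y, z axes, in that order (R = Rz(yaw) Ry(pitch) Rx(roll)).
In Python, from plant import sense, capture, sign_off, tcp_to_grasp gives the robot as it stands.
- The arm moves only by the tool apply_moves, never from a script. Its argument "motion" is a list of rows, each an object of numbers: "grip": the finger opening in mm, from 0 to 85.4; "x", "y", "z": the shift along the tool's x, y, z in mm; "yaw": the turn about the tool's z in degrees. A call has 1 to 10 rows; each row shifts and turns the pose as measured when the row begins, along the tool's axes as they then stand; what a row does not reach is not made up. A row lasts 1/8 s, in which the tool goes at most 62.5 mm and 10.7 degrees, less where a joint would pass 70% of its speed; a pose out of reach is approached as far as the arm can. A call is refused whole if a number of a shift passes 62.5 or a number of a turn 10.7, either way. A call with a gripper value outside its range is refused whole. The fingers move at their own pace and stop on an object; the grip force is fixed at half the most. Time passes only in rows, so rows that do not move let the fingers close. It gives the time, the measured TCP pose, the force and the opening at its end, in the units of the state.
- sense(): the state, without advancing time (a new reading comes with each control period).
- capture(name): name is "scene" or "side" or "wrist"; returns a dict with "color" (480x640x3 uint8, red, green, blue), "fovy" (degrees; the focal length in pixels is half the picture's height over the tangent of half this angle, whatever the lens; pixels are square), "cx", "cy" (the principal point, pixels), "origin" and "rotation" of the camera in the world. Camera axes: x right, y up, looking along -z (the intrinsics and any distortion apply to the point x, -y, -z); pixel columns grow to the right and rows downward; lengths in m; the calibration is good to about 2 mm. A picture is of the moment at which its call begins. There is no depth.
- sign_off(): hands the job in, once; it reports no verdict.
The state is a dict: "time_s": time; "qpos": joint angles; "joint_vel": joint speeds; "joint_torque": joint torques, N m; "ee_pos": TCP position; "orientation": TCP orientation; "contact_force": force on the tool from outside, world axes, zero at the start; "ft_torque": the same for the moment, N m; "gripper_width": opening from 0.0 (shut) to 1.0 (fully open).
Only numpy, scipy, OpenCV 4.12 (cv2) and the standard library are available. Lean on these libraries where they do the work, as an engineer would, in place of code of your own. Each camera call takes 0.05 s, during which the arm holds its last target.

## Working session

There is one attempt and no reset: what is moved stays moved. The work goes in short steps, Python scripts to look and compute and a tool call to move; the robot and the scene stay as the last step left them, time stands still between calls to the robot, and variables do not carry over. Pictures are saved under pics/ and viewed, and the job is handed in when it is done.

Besides the shell and the picture viewer there is one more tool, called after "Emit:" by a JSON object that holds its "method" and its "body". apply_moves: Moves the arm, as the interface text tells. Its arguments: {"type":"object","properties":{"motion":{"type":"array"}},"required":["motion"]}

```bash
mkdir -p pics; python3 - <<'E'
from plant import sense,capture,tcp_to_grasp
import cv2,json
print(sense(),tcp_to_grasp)
for n in("scene","side","wrist"):
    c=capture(n);cv2.imwrite(f"pics/{n}0.png",c["color"][:,:,::-1])
    print(n,{k:(v.tolist() if hasattr(v,'tolist') else v) for k,v in c.items() if k!="color"})
E
```

```text
{'time_s': 0.0, 'qpos': array([-1.34200204e+00,  3.14225237e-01, -4.80590548e-02,  1.21018362e+00,
       -1.55697501e-05,  1.57082295e+00]), 'joint_vel': array([-0.00022629,  0.00057862, -0.00359233, -0.00130369,  0.00111717,
       -0.00150133]), 'joint_torque': array([-1.52505263e-04, -5.39590788e+01,  3.39747941e+01,  1.93982490e-02,
       -3.51272574e-04, -2.12716378e-07]), 'ee_pos': array([ 0.1359498, -0.5838192,  0.2304438]), 'orientation': array([-3.13992106e+00,  1.56142318e-05,  2.28767690e-01]), 'contact_force': array([ 1.00005822, -0.12263227, -0.56517325]), 'ft_torque': array([-0.00587406,  0.00833215, -0.03042762]), 'gripper_width': 1.0000582222589172} 0.0187
scene {'fovy': 49.565200443125605, 'cx': 315.11175204796956, 'cy': 237.60879389069933, 'origin': [1.3997506902370578, 0.42277471980434855, 0.7200217998257673], 'rotation': [0.9566117494113103, 0.014332239390341117, 2.0488259041241124]}
side {'fovy': 43.10335993151448, 'cx': 317.13598278400667, 'cy': 243.34335070317013, 'origin': [0.45551986694393837, -0.8163751338213577, 1.0183391022703374], 'rotation': [0.7379400732481904, -0.008468453490329653, -0.17075249549206067]}
wrist {'fovy': 63.50541563991589, 'cx': 319.10305276752337, 'cy': 242.61813187517043, 'origin': [0.21220797978192477, -0.5651834577441289, 0.37256584744366444], 'rotation': [-0.31366358047887666, 0.002603457137724474, -1.3412888405083914]}
```

View pics/scene0.png

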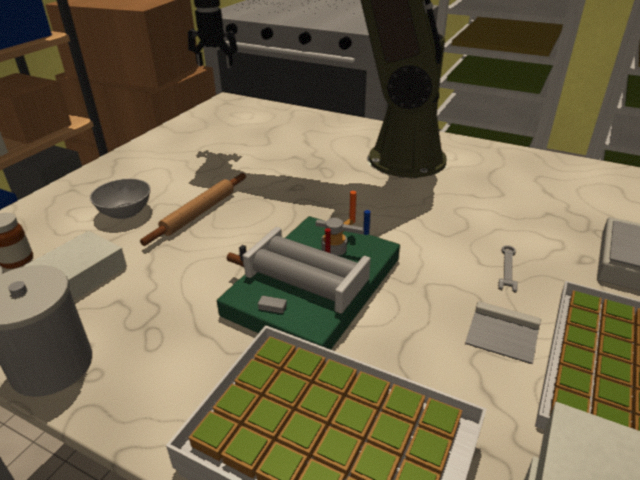

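View pics/side0.png

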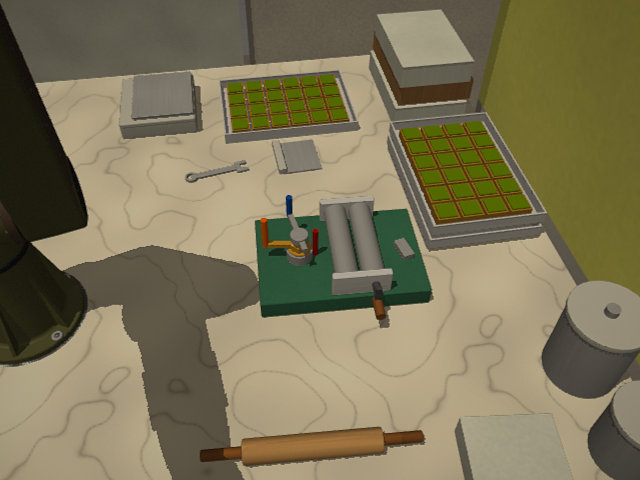

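View pics/wrist0.png

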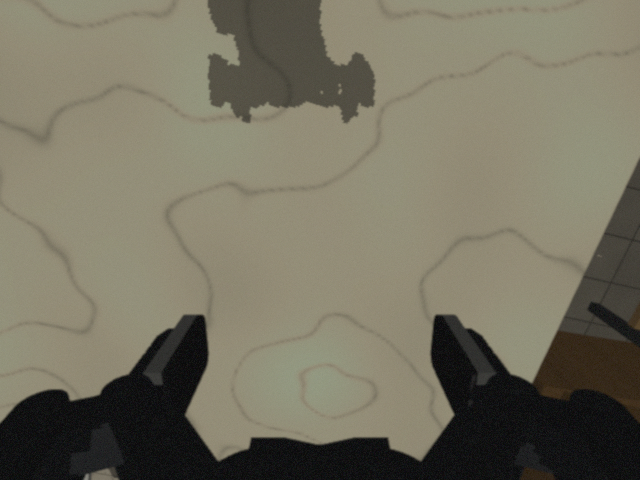

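```bash
python3 - <<'E'
import cv2,numpy as np
a=cv2.imread("pics/scene0.png")[180:280,290:410];b=cv2.imread("pics/side0.png")[180:290,240:350]
cv2.imwrite("pics/z1.png",np.hstack([cv2.resize(a,(400,333),interpolation=2),cv2.resize(b,(333,333),interpolation=2)]))
E
cat > h.py <<'E'
import numpy as np
from scipy.spatial.transform import Rotation as R
C={'scene':dict(f=49.565200443125605,c=(315.11175,237.60879),o=[1.39975069,.42277472,.7200218],r=[0.9566117494113103, 0.014332239390341117, 2.0488259041241124]),
'side':dict(f=43.10335993151448,c=(317.13598,243.34335),o=[0.45551987,-0.81637513,1.0183391],r=[0.7379400732481904, -0.008468453490329653, -0.17075249549206067])}
def ray(n,u,v):
    c=C[n];f=240/np.tan(np.radians(c['f']/2))
    d=R.from_euler('xyz',c['r']).apply([(u-c['c'][0])/f,-(v-c['c'][1])/f,-1]);return np.array(c['o']),d
def atz(n,u,v,z):
    o,d=ray(n,u,v);return o+d*(z-o[2])/d[2]
def tri(p,q):
    o1,d1=ray('scene',*p);o2,d2=ray('side',*q)
    s=np.linalg.lstsq(np.c_[d1,-d2],o2-o1,rcond=None)[0]
    a,b=o1+s[0]*d1,o2+s[1]*d2;return (a+b)/2,np.linalg.norm(a-b)
def proj(n,P):
    c=C[n];f=240/np.tan(np.radians(c['f']/2))
    x=R.from_euler('xyz',c['r']).inv().apply(np.array(P)-c['o']);return c['c'][0]-f*x[0]/x[2],c['c'][1]+f*x[1]/x[2]
E
```

```text
(no output)
```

View pics/z1.png

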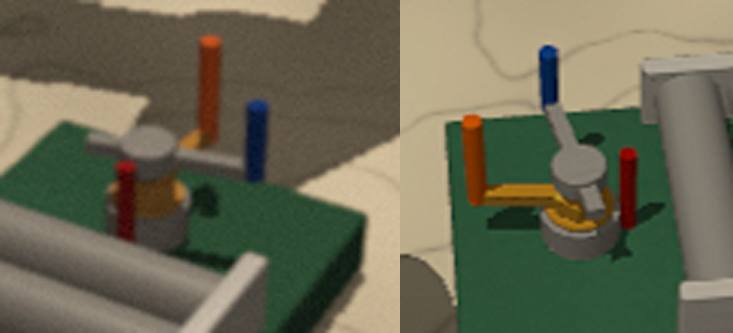

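```bash
python3 - <<'E'
import cv2,numpy as np
from h import *
P={}
for n in('scene','side'):
    im=cv2.imread(f"pics/{n}0.png");h=cv2.cvtColor(im,cv2.COLOR_BGR2HSV)
    x0,x1,y0,y1=(290,410,180,280) if n=='scene' else (240,350,180,290)
    for k,(lo,hi) in dict(blue=((105,150,60),(125,255,255)),orange=((5,180,120),(14,255,255)),red=((0,180,60),(3,255,255))).items():
        m=cv2.inRange(h[y0:y1,x0:x1],lo,hi);N,l,s,c=cv2.connectedComponentsWithStats(m)
        for i in range(1,N):
            if s[i,4]>15:print(n,k,s[i]+[x0,y0,0,0,0],c[i]+[x0,y0])
E
```

```text
scene blue [365 210   5   5  17] [367. 212.]
scene orange [350 191   6   4  18] [352.72222222 192.38888889]
scene red [326 228   4  18  56] [327.53571429 236.57142857]
side blue [286 195   6  20  83] [288.30120482 203.98795181]
side orange [260 218   7  30  79] [262.87341772 229.06329114]
side red [313 229   5  27 111] [314.66666667 241.26126126]
```

```bash
python3 - <<'E'
from h import *
for k,a,b in (('blue',(367.1,211.3),(289.2,196)),('orange',(353,192),(263.8,219)),('hub',(334.7,222.2),(299.1,232.8)),('red',(328,229.5),(315.5,230))):
    p,r=tri(a,b);print(k,p.round(4),round(r,4), atz('scene',*a,.155).round(4),atz('side',*b,.155).round(4))
# roller base corners at z=.045 : side view
for n,pts in (('side',[(256,215),(407,210),(430,290),(262,303)]),('scene',[(314,217),(400,250)])):
    for q in pts: print(n,q,atz(n,*q,.045).round(4))
E
```

```text
blue [0.5616 0.0979 0.1534] 0.001 [0.5632 0.0989 0.155 ] [0.5616 0.0957 0.155 ]
orange [0.5023 0.0403 0.153 ] 0.0009 [0.5049 0.0418 0.155 ] [0.5025 0.0378 0.155 ]
hub [0.5712 0.0296 0.1125] 0.0015 [0.6282 0.0573 0.155 ] [ 0.5661 -0.0109  0.155 ]
red [0.6051 0.0303 0.1146] 0.0021 [0.6569 0.0568 0.155 ] [ 0.599  -0.0086  0.155 ]
side (256, 215) [0.4925 0.1621 0.045 ]
side (407, 210) [0.834  0.1225 0.045 ]
side (430, 290) [ 0.8182 -0.1087  0.045 ]
side (262, 303) [ 0.4788 -0.0856  0.045 ]
scene (314, 217) [ 0.4795 -0.0679  0.045 ]
scene (400, 250) [0.5141 0.1606 0.045 ]
```

```bash
cat >> h.py <<'E'
A=np.array([.571,.029])
def plan(tgt,yaw,n,grip,arc=None,lead=0):
    """rows from the measured pose to tgt; straight, or arc about A"""
    from plant import sense
    s=sense();p=s['ee_pos'];y0=s['orientation'][2]
    yaw=(yaw-y0+np.pi)%(2*np.pi)-np.pi+y0
    rows=[];P=[];Y=[]
    for i in range(n+1):
        t=i/n;Y.append(y0+t*(yaw-y0))
        if arc:
            a0=np.arctan2(*(p[:2]-A)[::-1])%(2*np.pi);r0=np.linalg.norm(p[:2]-A);a1=np.arctan2(*(np.array(tgt[:2])-A)[::-1])%(2*np.pi);r1=np.linalg.norm(np.array(tgt[:2])-A)
            a=a0+t*(a1-a0);r=r0+t*(r1-r0);P.append(np.r_[A+r*np.array([np.cos(a),np.sin(a)]),p[2]+t*(tgt[2]-p[2])])
        else:P.append(p+t*(np.array(tgt)-p))
    for i in range(n):
        d=R.from_euler('xyz',[np.pi,0,Y[i]]).inv().apply(P[i+1]-P[i])*1000
        print('{"x":%.1f,"y":%.1f,"z":%.1f,"yaw":%.1f,"grip":%g},'%(*d,-np.degrees(Y[i+1]-Y[i]),grip))
E
python3 - <<'E'
from h import *
plan([.40,-.16,.23],-1.43,10,50)
E
```

```text
{"x":35.3,"y":-35.3,"z":0.1,"yaw":9.5,"grip":50},
{"x":29.0,"y":-40.6,"z":0.1,"yaw":9.5,"grip":50},
{"x":21.9,"y":-44.9,"z":0.1,"yaw":9.5,"grip":50},
{"x":14.2,"y":-47.9,"z":0.1,"yaw":9.5,"grip":50},
{"x":6.1,"y":-49.6,"z":0.1,"yaw":9.5,"grip":50},
{"x":-2.2,"y":-49.9,"z":0.1,"yaw":9.5,"grip":50},
{"x":-10.4,"y":-48.8,"z":0.1,"yaw":9.5,"grip":50},
{"x":-18.3,"y":-46.5,"z":0.1,"yaw":9.5,"grip":50},
{"x":-25.7,"y":-42.8,"z":0.1,"yaw":9.5,"grip":50},
{"x":-32.4,"y":-38.0,"z":0.1,"yaw":9.5,"grip":50},
```

Emit:
{"method": "apply_moves", "body": {"motion": [{"x":35,"y":-35,"z":0,"yaw":9.5,"grip":50},{"x":29,"y":-40.5,"z":0,"yaw":9.5,"grip":50},{"x":22,"y":-45,"z":0,"yaw":9.5,"grip":50},{"x":14,"y":-48,"z":0,"yaw":9.5,"grip":50},{"x":6,"y":-49.5,"z":0,"yaw":9.5,"grip":50},{"x":-2,"y":-50,"z":0,"yaw":9.5,"grip":50},{"x":-10.5,"y":-49,"z":0,"yaw":9.5,"grip":50},{"x":-18.5,"y":-46.5,"z":0,"yaw":9.5,"grip":50},{"x":-25.5,"y":-43,"z":0,"yaw":9.5,"grip":50},{"x":-32.5,"y":-38,"z":0,"yaw":9.5,"grip":50}]}}

```text
time_s: 1.4
ee_pos: [0.1848, -0.2693, 0.2444]
orientation: [-2.928, 0.067, -1.185]
contact_force: [-0.7, -0.6, 0.3]
gripper_width: 0.584
```

```bash
python3 - <<'E'
from h import *
plan([.5616,.098,.20],-1.43,8,50)
E
```

```text
{"x":-24.8,"y":-60.9,"z":5.6,"yaw":1.8,"grip":50},
{"x":-26.7,"y":-60.1,"z":5.6,"yaw":1.8,"grip":50},
{"x":-28.5,"y":-59.3,"z":5.6,"yaw":1.8,"grip":50},
{"x":-30.3,"y":-58.4,"z":5.6,"yaw":1.8,"grip":50},
{"x":-32.1,"y":-57.4,"z":5.6,"yaw":1.8,"grip":50},
{"x":-33.8,"y":-56.4,"z":5.6,"yaw":1.8,"grip":50},
{"x":-35.5,"y":-55.4,"z":5.6,"yaw":1.8,"grip":50},
{"x":-37.2,"y":-54.2,"z":5.6,"yaw":1.8,"grip":50},
```

```bash
cat >> h.py <<'E'
def plan(tgt,yaw,n,grip,arc=None,quiet=0):
    from plant import sense
    s=sense();p=s['ee_pos'];R0=R.from_euler('xyz',s['orientation']);y0=s['orientation'][2]
    yaw=(yaw-y0+np.pi)%(2*np.pi)-np.pi+y0
    dy=-(yaw-y0);tgt=np.array(tgt);P=[]
    for i in range(n+1):
        t=i/n
        if arc:
            g=lambda q:np.arctan2(q[1]-A[1],q[0]-A[0])%(2*np.pi)
            h=lambda q:np.hypot(*(q[:2]-A))
            a=g(p)+t*(g(tgt)-g(p));r=h(p)+t*(h(tgt)-h(p));P.append(np.r_[A+r*np.array([np.cos(a),np.sin(a)]),p[2]+t*(tgt[2]-p[2])])
        else:P.append(p+t*(tgt-p))
    print('tilt',R0.apply([0,0,1]).round(3),'yaw',round(y0,3),'p',p.round(4))
    for i in range(n):
        Ri=R0*R.from_euler('z',dy*i/n)
        d=Ri.inv().apply(P[i+1]-P[i])*1000
        print('{"x":%.1f,"y":%.1f,"z":%.1f,"yaw":%.1f,"grip":%g},'%(*d,np.degrees(dy/n),grip))
E
python3 - <<'E'
from h import *
from plant import sense
print(sense()['qpos'])
plan([.43,-.25,.25],-1.43,6,50)
E
```

```text
[-1.18617537 -0.16736193 -0.55896888  1.24620764  0.21392672  3.14061203]
tilt [ 0.172  0.14  -0.975] yaw -1.185 p [ 0.1848 -0.2693  0.2444]
{"x":12.3,"y":-38.6,"z":6.6,"yaw":2.3,"grip":50},
{"x":10.7,"y":-39.0,"z":6.6,"yaw":2.3,"grip":50},
{"x":9.1,"y":-39.4,"z":6.6,"yaw":2.3,"grip":50},
{"x":7.5,"y":-39.8,"z":6.6,"yaw":2.3,"grip":50},
{"x":5.9,"y":-40.0,"z":6.6,"yaw":2.3,"grip":50},
{"x":4.2,"y":-40.3,"z":6.6,"yaw":2.3,"grip":50},
```

Emit:
{"method": "apply_moves", "body": {"motion": [{"x":0,"y":-10,"z":0,"yaw":-10,"grip":50},{"x":0,"y":-10,"z":0,"yaw":-10,"grip":50}]}}

```text
time_s: 1.65
ee_pos: [0.1991, -0.2597, 0.2488]
orientation: [-2.918, -0.011, -0.844]
contact_force: [0.1, -1.7, 0.7]
gripper_width: 0.581
```

```bash
python3 - <<'E'
from h import *
from plant import sense
s=sense();print(s['qpos'],s['orientation'],R.from_euler('xyz',s['orientation']).apply([0,0,1]),s['ee_pos'])
E
```

```text
[-1.13645457 -0.17928342 -0.55815241  1.24714403  0.21734465  2.84152954] [-2.91771279 -0.01091863 -0.84364461] [ 0.17293724  0.13962953 -0.97498529] [ 0.19913432 -0.25971061  0.24882986]
```

```bash
python3 - <<'E'
from h import *
from plant import sense
y=sense()['orientation'][2]
plan([.36,-.34,.28],y+np.radians(104),10,50)
E
```

```text
tilt [ 0.173  0.14  -0.975] yaw -0.844 p [ 0.1991 -0.2597  0.2488]
{"x":16.7,"y":-7.2,"z":-1.4,"yaw":-10.4,"grip":50},
{"x":17.7,"y":-4.0,"z":-1.4,"yaw":-10.4,"grip":50},
{"x":18.2,"y":-0.8,"z":-1.4,"yaw":-10.4,"grip":50},
{"x":18.0,"y":2.5,"z":-1.4,"yaw":-10.4,"grip":50},
{"x":17.3,"y":5.7,"z":-1.4,"yaw":-10.4,"grip":50},
{"x":15.9,"y":8.8,"z":-1.4,"yaw":-10.4,"grip":50},
{"x":14.1,"y":11.5,"z":-1.4,"yaw":-10.4,"grip":50},
{"x":11.8,"y":13.9,"z":-1.4,"yaw":-10.4,"grip":50},
{"x":9.1,"y":15.8,"z":-1.4,"yaw":-10.4,"grip":50},
{"x":6.1,"y":17.1,"z":-1.4,"yaw":-10.4,"grip":50},
```

Emit:
{"method": "apply_moves", "body": {"motion": [{"x":16.5,"y":-7,"z":-1.5,"yaw":-10.4,"grip":50},{"x":17.5,"y":-4,"z":-1.5,"yaw":-10.4,"grip":50},{"x":18,"y":-1,"z":-1.5,"yaw":-10.4,"grip":50},{"x":18,"y":2.5,"z":-1.5,"yaw":-10.4,"grip":50},{"x":17.5,"y":5.5,"z":-1.5,"yaw":-10.4,"grip":50},{"x":16,"y":9,"z":-1.5,"yaw":-10.4,"grip":50},{"x":14,"y":11.5,"z":-1.5,"yaw":-10.4,"grip":50},{"x":12,"y":14,"z":-1.5,"yaw":-10.4,"grip":50},{"x":9,"y":16,"z":-1.5,"yaw":-10.4,"grip":50},{"x":6,"y":17,"z":-1.5,"yaw":-10.4,"grip":50}]}}

```text
time_s: 2.9
ee_pos: [0.3645, -0.3356, 0.2813]
orientation: [3.066, -0.21, 1.04]
contact_force: [0.1, -0.4, 0.0]
gripper_width: 0.583
```

```bash
cat > st.py <<'E'
from h import *
from plant import sense
s=sense();print(s['time_s'],s['qpos'].round(3),s['orientation'].round(3),R.from_euler('xyz',s['orientation']).apply([0,0,1]).round(3),s['ee_pos'].round(4),s['contact_force'].round(1),round(s['gripper_width']*85.4,1))
E
python3 st.py
```

```text
2.9 [-0.892  0.094 -0.224  1.256  0.223  1.217] [ 3.066 -0.21   1.04 ] [ 0.17   0.141 -0.975] [ 0.3645 -0.3356  0.2813] [ 0.1 -0.4  0. ] 49.8
```

Emit:
{"method": "apply_moves", "body": {"motion": [{"yaw":-10.6},{"yaw":-10.6},{"yaw":-10.6},{"yaw":-10.6},{"yaw":-10.6},{"yaw":-10.6},{"yaw":-10.6},{"yaw":-10.6},{"yaw":-10.6},{"yaw":-10.6}]}}

```text
invalid input
```

Emit:
{"method": "apply_moves", "body": {"motion": [{"yaw":-10.6},{"yaw":-10.6},{"yaw":-10.6},{"yaw":-10.6},{"yaw":-10.6},{"yaw":-10.6},{"yaw":-10.6},{"yaw":-10.6},{"yaw":-10.6},{"yaw":-10.6}]}}

```text
invalid input
```

```bash
python3 st.py
```

```text
2.9 [-0.892  0.094 -0.224  1.256  0.223  1.217] [ 3.066 -0.21   1.04 ] [ 0.17   0.141 -0.975] [ 0.3645 -0.3356  0.2813] [ 0.1 -0.4  0. ] 49.8
```

Emit:
{"method": "apply_moves", "body": {"motion": [{"x":0,"y":0,"z":0,"grip":50,"yaw":-10.6},{"x":0,"y":0,"z":0,"grip":50,"yaw":-10.6},{"x":0,"y":0,"z":0,"grip":50,"yaw":-10.6},{"x":0,"y":0,"z":0,"grip":50,"yaw":-10.6},{"x":0,"y":0,"z":0,"grip":50,"yaw":-10.6},{"x":0,"y":0,"z":0,"grip":50,"yaw":-10.6},{"x":0,"y":0,"z":0,"grip":50,"yaw":-10.6},{"x":0,"y":0,"z":0,"grip":50,"yaw":-10.6},{"x":0,"y":0,"z":0,"grip":50,"yaw":-10.6},{"x":0,"y":0,"z":0,"grip":50,"yaw":-10.6}]}}

```text
time_s: 4.15
ee_pos: [0.3642, -0.3346, 0.2784]
orientation: [2.96, 0.128, 2.896]
contact_force: [0.5, 0.3, 0.7]
gripper_width: 0.585
```

Emit:
{"method": "apply_moves", "body": {"motion": [{"x":0,"y":0,"z":0,"grip":50,"yaw":-10.6},{"x":0,"y":0,"z":0,"grip":50,"yaw":-10.6},{"x":0,"y":0,"z":0,"grip":50,"yaw":-10.6},{"x":0,"y":0,"z":0,"grip":50,"yaw":-10.6},{"x":0,"y":0,"z":0,"grip":50,"yaw":-10.6},{"x":0,"y":0,"z":0,"grip":50,"yaw":-10.6},{"x":0,"y":0,"z":0,"grip":50,"yaw":-10.6},{"x":0,"y":0,"z":0,"grip":50,"yaw":-10.6},{"x":0,"y":0,"z":0,"grip":50,"yaw":-10.6},{"x":0,"y":0,"z":0,"grip":50,"yaw":-10.6}]}}

```text
time_s: 5.4
ee_pos: [0.3625, -0.333, 0.2756]
orientation: [-2.968, 0.137, -1.488]
contact_force: [-0.1, 0.4, 0.3]
gripper_width: 0.585
```

```bash
python3 st.py
```

```text
5.4 [-0.891  0.1   -0.23   1.255  0.221 -2.534] [-2.968  0.137 -1.488] [ 0.162  0.149 -0.976] [ 0.3625 -0.333   0.2756] [-0.1  0.4  0.3] 49.9
```

Emit:
{"method": "apply_moves", "body": {"motion": [{"x":0,"y":0,"z":0,"grip":50,"yaw":-10.6},{"x":0,"y":0,"z":0,"grip":50,"yaw":-10.6},{"x":0,"y":0,"z":0,"grip":50,"yaw":-10.6}]}}

```text
time_s: 5.78
ee_pos: [0.362, -0.3325, 0.2748]
orientation: [-2.922, 0.026, -0.935]
contact_force: [0.3, -0.7, -0.4]
gripper_width: 0.585
```

```bash
cat > cw.py <<'E'
from h import *
from plant import sense
s=sense();a=s['qpos'][0];print(R.from_euler('xyz',s['orientation']).inv().apply([np.sin(a),-np.cos(a),0]).round(2))
E
python3 st.py;python3 cw.py
```

```text
5.775 [-0.891  0.1   -0.232  1.255  0.221 -3.097] [-2.922  0.026 -0.935] [ 0.16   0.15  -0.976] [ 0.362  -0.3325  0.2748] [ 0.3 -0.7 -0.4] 50.0
[ 0.04  0.97 -0.22]
```

Now translate clockwise against the joint-6 limit to swing the tilt back.

Emit:
{"method": "apply_moves", "body": {"motion": [{"x":0,"y":30,"z":-6,"grip":50,"yaw":-5},{"x":0,"y":30,"z":-6,"grip":50,"yaw":-5}]}}

```text
time_s: 6.02
ee_pos: [0.3616, -0.3292, 0.2731]
orientation: [-2.978, -0.009, -0.85]
contact_force: [-0.2, 0.3, -0.1]
gripper_width: 0.586
```

```bash
python3 st.py;python3 cw.py
```

```text
6.025 [-0.849  0.078 -0.252  1.232  0.164 -3.14 ] [-2.978 -0.009 -0.85 ] [ 0.128  0.101 -0.987] [ 0.3616 -0.3292  0.2731] [-0.2  0.3 -0.1] 50.0
[ 0.    0.99 -0.16]
```

Emit:
{"method": "apply_moves", "body": {"motion": [{"x":0,"y":30,"z":-5,"grip":50,"yaw":-5},{"x":0,"y":30,"z":-4,"grip":50,"yaw":-5},{"x":0,"y":30,"z":-2,"grip":50,"yaw":-5}]}}

```text
time_s: 6.4
ee_pos: [0.3753, -0.3103, 0.2724]
orientation: [-3.083, -0.042, -0.731]
contact_force: [-0.9, -0.4, -0.4]
gripper_width: 0.591
```

```bash
python3 st.py;python3 cw.py
```

```text
6.4 [-0.73   0.048 -0.278  1.203  0.058 -3.141] [-3.083 -0.042 -0.731] [ 0.07   0.015 -0.997] [ 0.3753 -0.3103  0.2724] [-0.9 -0.4 -0.4] 50.4
[ 0.    1.   -0.06]
```

Emit:
{"method": "apply_moves", "body": {"motion": [{"x":0,"y":30,"z":0,"grip":50,"yaw":-5},{"x":0,"y":15,"z":0,"grip":50,"yaw":-3}]}}

```text
time_s: 6.65
ee_pos: [0.3836, -0.2974, 0.2706]
orientation: [-3.14, -0.049, -0.661]
contact_force: [0.2, -0.3, 0.6]
gripper_width: 0.588
```

```bash
python3 st.py;python3 cw.py
```

```text
6.65 [-6.600e-01  4.000e-02 -2.890e-01  1.192e+00  1.000e-03 -3.141e+00] [-3.14  -0.049 -0.661] [ 0.039 -0.029 -0.999] [ 0.3836 -0.2974  0.2706] [ 0.2 -0.3  0.6] 50.2
[ 0.  1. -0.]
```

```bash
python3 - <<'E'
from h import *
from plant import sense
y=sense()['orientation'][2]
plan([.47,-.1,.25],y-np.radians(104),10,50)
E
```

```text
tilt [ 0.039 -0.029 -0.999] yaw -0.661 p [ 0.3836 -0.2974  0.2706]
{"x":-5.4,"y":-20.9,"z":1.8,"yaw":10.4,"grip":50},
{"x":-9.1,"y":-19.6,"z":1.8,"yaw":10.4,"grip":50},
{"x":-12.5,"y":-17.6,"z":1.8,"yaw":10.4,"grip":50},
{"x":-15.4,"y":-15.1,"z":1.8,"yaw":10.4,"grip":50},
{"x":-17.9,"y":-12.0,"z":1.8,"yaw":10.4,"grip":50},
{"x":-19.8,"y":-8.6,"z":1.8,"yaw":10.4,"grip":50},
{"x":-21.0,"y":-4.9,"z":1.8,"yaw":10.4,"grip":50},
{"x":-21.5,"y":-1.0,"z":1.8,"yaw":10.4,"grip":50},
{"x":-21.4,"y":2.9,"z":1.8,"yaw":10.4,"grip":50},
{"x":-20.5,"y":6.7,"z":1.8,"yaw":10.4,"grip":50},
```

Emit:
{"method": "apply_moves", "body": {"motion": [{"x":0,"y":0,"z":0,"yaw":10.4,"grip":50},{"x":-7,"y":-20,"z":2,"yaw":10.4,"grip":50},{"x":-11,"y":-18.5,"z":2,"yaw":10.4,"grip":50},{"x":-14,"y":-16.5,"z":2,"yaw":10.4,"grip":50},{"x":-17,"y":-13.5,"z":2,"yaw":10.4,"grip":50},{"x":-19,"y":-10,"z":2,"yaw":10.4,"grip":50},{"x":-20.5,"y":-7,"z":2,"yaw":10.4,"grip":50},{"x":-21.5,"y":-3,"z":2,"yaw":10.4,"grip":50},{"x":-21.5,"y":1,"z":2,"yaw":10.4,"grip":50},{"x":-21,"y":5,"z":2,"yaw":10.4,"grip":50}]}}

```text
time_s: 7.9
ee_pos: [0.4857, -0.1202, 0.2517]
orientation: [-3.089, 0.013, -2.523]
contact_force: [0.2, -0.4, -0.0]
gripper_width: 0.584
```

```bash
python3 st.py; python3 - <<'E'
from h import *
plan([.5616,.098,.22],1.71,10,40)
E
```

```text
7.9 [-0.226  0.076 -0.294  1.153 -0.025 -0.845] [-3.089  0.013 -2.523] [ 0.041 -0.036 -0.999] [ 0.4857 -0.1202  0.2517] [ 0.2 -0.4 -0. ] 49.9
tilt [ 0.041 -0.036 -0.999] yaw -2.523 p [ 0.4857 -0.1202  0.2517]
{"x":-18.8,"y":13.5,"z":2.7,"yaw":11.7,"grip":40},
{"x":-15.7,"y":17.1,"z":2.7,"yaw":11.7,"grip":40},
{"x":-11.8,"y":19.9,"z":2.7,"yaw":11.7,"grip":40},
{"x":-7.5,"y":21.9,"z":2.7,"yaw":11.7,"grip":40},
{"x":-2.9,"y":23.0,"z":2.7,"yaw":11.7,"grip":40},
{"x":1.8,"y":23.1,"z":2.7,"yaw":11.7,"grip":40},
{"x":6.5,"y":22.2,"z":2.7,"yaw":11.7,"grip":40},
{"x":10.9,"y":20.5,"z":2.7,"yaw":11.7,"grip":40},
{"x":14.8,"y":17.8,"z":2.7,"yaw":11.7,"grip":40},
{"x":18.1,"y":14.4,"z":2.7,"yaw":11.7,"grip":40},
```

Emit:
{"method": "apply_moves", "body": {"motion": [{"x":-19,"y":13.5,"z":2.5,"yaw":10.6,"grip":40},{"x":-16,"y":17,"z":2.5,"yaw":10.6,"grip":40},{"x":-12,"y":20,"z":2.5,"yaw":10.6,"grip":40},{"x":-8.5,"y":21.5,"z":2.5,"yaw":10.6,"grip":40},{"x":-4,"y":23,"z":2.5,"yaw":10.6,"grip":40},{"x":0,"y":23,"z":2.5,"yaw":10.6,"grip":40},{"x":4,"y":23,"z":2.5,"yaw":10.6,"grip":40},{"x":8,"y":21.5,"z":2.5,"yaw":10.6,"grip":40},{"x":12,"y":20,"z":2.5,"yaw":10.6,"grip":40},{"x":15,"y":17.5,"z":2.5,"yaw":10.6,"grip":40}]}}

```text
time_s: 9.15
ee_pos: [0.5644, 0.1111, 0.2215]
orientation: [3.112, 0.052, 1.884]
contact_force: [-0.5, 0.2, 1.0]
gripper_width: 0.465
```

```bash
python3 st.py; python3 - <<'E'
from h import *
plan([.5616,.098,.19],1.71,4,40)
from plant import capture
import cv2
c=capture('wrist');cv2.imwrite('pics/w1.png',c['color'][:,:,::-1])
E
```

```text
9.15 [ 0.223  0.241 -0.168  1.128 -0.049  1.478] [3.112 0.052 1.884] [ 0.044 -0.04  -0.998] [0.5644 0.1111 0.2215] [-0.5  0.2  1. ] 39.7
tilt [ 0.044 -0.04  -0.998] yaw 1.884 p [0.5644 0.1111 0.2215]
{"x":-2.5,"y":-1.9,"z":8.0,"yaw":2.5,"grip":40},
{"x":-2.6,"y":-1.8,"z":8.0,"yaw":2.5,"grip":40},
{"x":-2.7,"y":-1.7,"z":8.0,"yaw":2.5,"grip":40},
{"x":-2.7,"y":-1.6,"z":8.0,"yaw":2.5,"grip":40},
```

View pics/w1.png

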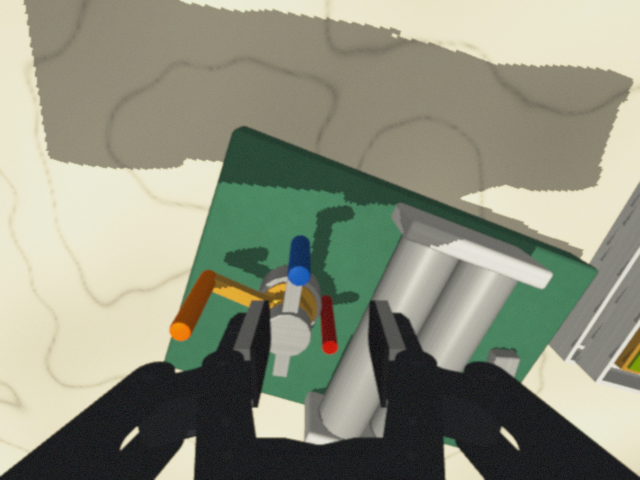

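```bash
cat >> h.py <<'E'
def wr(pts,z=.155):
    from plant import capture
    c=capture('wrist');C['wrist']=dict(f=c['fovy'],c=(c['cx'],c['cy']),o=c['origin'],r=c['rotation']);return c
E
python3 - <<'E'
from h import *
wr(0)
for k,u,v,z in (('blue',300,276,.155),('orange',180,331,.155),('hub',291,334,.1125),('red',331,348,.115)): print(k,atz('wrist',u,v,z).round(4))
E
```

```text
blue [0.5594 0.1006 0.155 ]
orange [0.5004 0.044  0.155 ]
hub [0.572  0.0333 0.1125]
red [0.6038 0.0317 0.115 ]
```

```bash
python3 - <<'E'
from h import *
plan([.5605,.099,.175],1.72,4,36)
E
```

```text
tilt [ 0.044 -0.04  -0.998] yaw 1.891 p [0.5645 0.1121 0.221 ]
{"x":-2.2,"y":-2.3,"z":11.6,"yaw":2.5,"grip":36},
{"x":-2.3,"y":-2.2,"z":11.6,"yaw":2.5,"grip":36},
{"x":-2.4,"y":-2.1,"z":11.6,"yaw":2.5,"grip":36},
{"x":-2.5,"y":-2.0,"z":11.6,"yaw":2.5,"grip":36},
```

Emit:
{"method": "apply_moves", "body": {"motion": [{"x":-2,"y":-2.5,"z":11.5,"yaw":2.5,"grip":40},{"x":-2.5,"y":-2,"z":11.5,"yaw":2.5,"grip":40},{"x":-2.5,"y":-2,"z":11.5,"yaw":2.5,"grip":40},{"x":-2.5,"y":-2,"z":11.5,"yaw":2.5,"grip":40}]}}

```text
time_s: 9.75
ee_pos: [0.5606, 0.098, 0.1744]
orientation: [3.102, 0.048, 1.719]
contact_force: [0.5, -0.3, -0.4]
gripper_width: 0.468
```

```bash
python3 st.py; python3 - <<'E'
from h import *
c=wr(0);import cv2;cv2.imwrite('pics/w2.png',c['color'][:,:,::-1])
plan([.5605,.099,.121],1.72,5,40)
E
```

```text
9.75 [ 0.202  0.253 -0.261  1.019 -0.05   1.623] [3.102 0.048 1.719] [ 0.046 -0.041 -0.998] [0.5606 0.098  0.1744] [ 0.5 -0.3 -0.4] 39.9
tilt [ 0.043 -0.042 -0.998] yaw 1.717 p [0.5594 0.0974 0.1727]
{"x":0.8,"y":-0.1,"z":10.3,"yaw":-0.0,"grip":40},
{"x":0.8,"y":-0.1,"z":10.3,"yaw":-0.0,"grip":40},
{"x":0.8,"y":-0.1,"z":10.3,"yaw":-0.0,"grip":40},
{"x":0.8,"y":-0.1,"z":10.3,"yaw":-0.0,"grip":40},
{"x":0.8,"y":-0.1,"z":10.3,"yaw":-0.0,"grip":40},
```

View pics/w2.png

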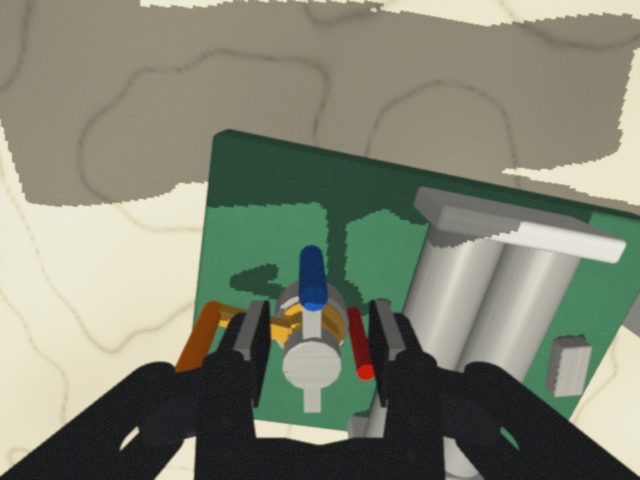

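```bash
python3 - <<'E'
from h import *
wr(0)
for k,u,v,z in (('blue',313,307,.155),('hub',312,367,.1125),('red',367,372,.115)): print(k,atz('wrist',u,v,z).round(4))
E
```

```text
blue [0.5572 0.0936 0.155 ]
hub [0.5671 0.0274 0.1125]
red [0.6011 0.0297 0.115 ]
```

Emit:
{"method": "apply_moves", "body": {"motion": [{"x":0,"y":0,"z":10.5,"yaw":0,"grip":40},{"x":0,"y":0,"z":10.5,"yaw":0,"grip":40},{"x":0,"y":0,"z":10.5,"yaw":0,"grip":40},{"x":0,"y":0,"z":10.5,"yaw":0,"grip":40},{"x":0,"y":0,"z":8,"yaw":0,"grip":40}]}}

```text
time_s: 10.48
ee_pos: [0.5625, 0.0953, 0.1211]
orientation: [3.103, 0.048, 1.721]
contact_force: [-0.6, -0.1, 0.2]
gripper_width: 0.47
```

```bash
python3 st.py; python3 - <<'E'
from h import *
c=wr(0);import cv2;cv2.imwrite('pics/w3.png',c['color'][:,:,::-1])
E
```

```text
10.475 [ 0.196  0.297 -0.332  0.906 -0.049  1.615] [3.103 0.048 1.721] [ 0.045 -0.041 -0.998] [0.5625 0.0953 0.1211] [-0.6 -0.1  0.2] 40.2
```

View pics/w3.png

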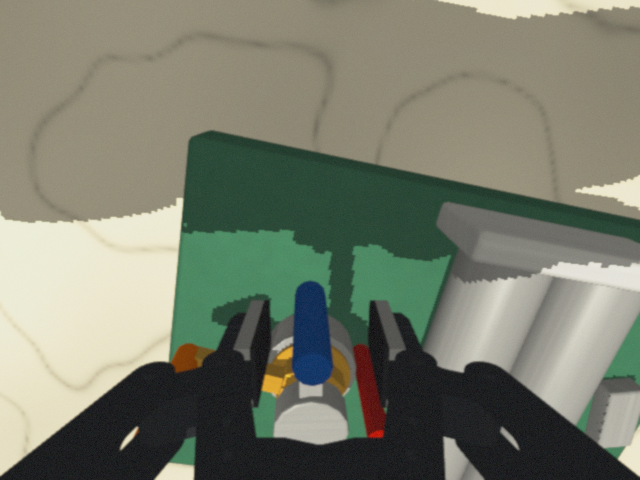

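Emit:
{"method": "apply_moves", "body": {"motion": [{"x":0,"y":0,"z":0,"yaw":0,"grip":24},{"x":1.5,"y":-4,"z":0,"yaw":-3,"grip":24},{"x":1,"y":-6,"z":0,"yaw":-4.9,"grip":24},{"x":-0.3,"y":-6,"z":0,"yaw":-4.9,"grip":24},{"x":-0.3,"y":-6,"z":0,"yaw":-4.9,"grip":24},{"x":-0.3,"y":-6,"z":0,"yaw":-4.9,"grip":24}]}}

```text
time_s: 11.28
ee_pos: [0.5396, 0.09, 0.1213]
orientation: [3.118, 0.06, 2.129]
contact_force: [2.3, 2.9, -2.2]
gripper_width: 0.282
```

```bash
cat > snap.py <<'E'
import sys;from h import *
import cv2
c=wr(0);from plant import capture
s=capture('side')['color'][150:320,220:420];w=c['color']
cv2.imwrite('pics/%s.png'%sys.argv[1],np.hstack([cv2.resize(w,(440,330)),cv2.resize(s,(360,330),interpolation=2)])[:,:,::-1])
E
python3 snap.py s4; python3 st.py; python3 - <<'E'
from h import *
from plant import sense
p=sense()['ee_pos'];print(np.hypot(*(p[:2]-A)),np.arctan2(p[1]-A[1],p[0]-A[0]))
E
```

```text
11.375 [ 0.194  0.249 -0.396  0.882 -0.048  1.208] [3.119 0.06  2.126] [ 0.051 -0.039 -0.998] [0.539  0.0897 0.1213] [0.9 1.6 0.1] 24.2
0.06858292317726854 2.056226690678363
```

View pics/s4.png

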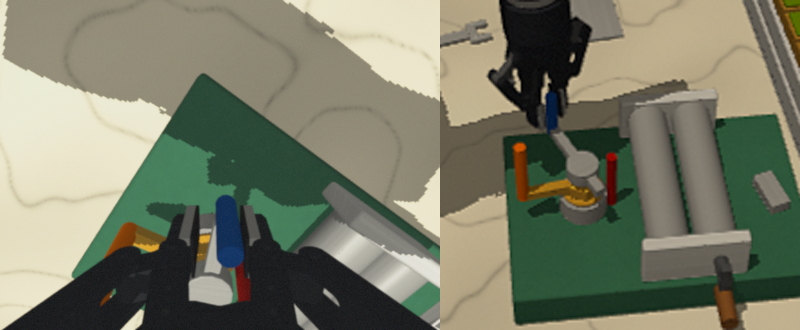

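Emit:
{"method": "apply_moves", "body": {"motion": [{"x":0,"y":-6,"z":0,"yaw":-4.4,"grip":24},{"x":0,"y":-6,"z":0,"yaw":-4.4,"grip":24},{"x":0,"y":-6,"z":0,"yaw":-4.4,"grip":24},{"x":0,"y":-6,"z":0,"yaw":-4.4,"grip":24},{"x":0,"y":-6,"z":0,"yaw":-4.4,"grip":24},{"x":0,"y":-6,"z":0,"yaw":-4.4,"grip":24},{"x":0,"y":-6,"z":0,"yaw":-4.4,"grip":24}]}}

```text
time_s: 12.25
ee_pos: [0.5128, 0.0662, 0.1223]
orientation: [3.14, 0.062, 2.672]
contact_force: [1.4, 3.4, -2.4]
gripper_width: 0.285
```

```bash
cat >> st.py <<'E'
p=s['ee_pos'];print('r,ang',np.hypot(*(p[:2]-A)).round(4),np.arctan2(p[1]-A[1],p[0]-A[0]).round(3)); a=s['orientation'][2]; print('force in tool', R.from_euler('xyz',s['orientation']).inv().apply(s['contact_force']).round(1))
E
python3 snap.py s5; python3 st.py
```

```text
12.35 [ 0.15   0.189 -0.471  0.859 -0.036  0.621] [3.141 0.063 2.669] [ 0.056 -0.028 -0.998] [0.5127 0.0654 0.1224] [-0.2  0.7  0.6] 23.7
r,ang 0.0688 2.583
force in tool [ 0.4  0.5 -0.6]
```

View pics/s5.png

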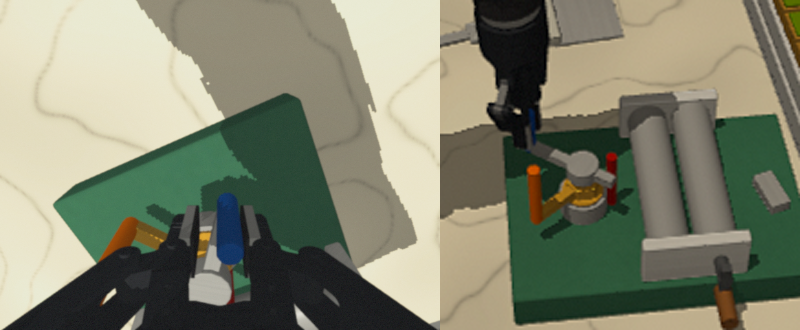

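Emit:
{"method": "apply_moves", "body": {"motion": [{"x":0,"y":-6,"z":0.5,"yaw":-4.4,"grip":24},{"x":0,"y":-5,"z":0.5,"yaw":-3.5,"grip":24}]}}

```text
time_s: 12.6
ee_pos: [0.5088, 0.0575, 0.1223]
orientation: [-3.138, 0.062, 2.807]
contact_force: [-0.7, 4.4, 0.9]
gripper_width: 0.281
```

```bash
python3 st.py
```

```text
12.6 [ 0.133  0.179 -0.484  0.854 -0.031  0.466] [-3.138  0.062  2.807] [ 0.057 -0.024 -0.998] [0.5088 0.0575 0.1223] [-0.7  4.4  0.9] 24.0
r,ang 0.0684 2.711
force in tool [ 2.   3.9 -1. ]
```

Emit:
{"method": "apply_moves", "body": {"motion": [{"x":0,"y":-4,"z":0.5,"yaw":-2,"grip":24},{"x":0,"y":-3,"z":0,"yaw":-2,"grip":24}]}}

```text
time_s: 12.85
ee_pos: [0.5069, 0.0525, 0.1223]
orientation: [-3.137, 0.061, 2.874]
contact_force: [0.7, 4.2, -2.6]
gripper_width: 0.286
```

```bash
python3 st.py; python3 snap.py s6
```

```text
12.85 [ 0.121  0.174 -0.49   0.852 -0.027  0.387] [-3.137  0.061  2.874] [ 0.057 -0.02  -0.998] [0.5069 0.0525 0.1223] [ 0.7  4.2 -2.6] 24.4
r,ang 0.0683 2.79
force in tool [0.6 4.3 2.6]
```

View pics/s6.png

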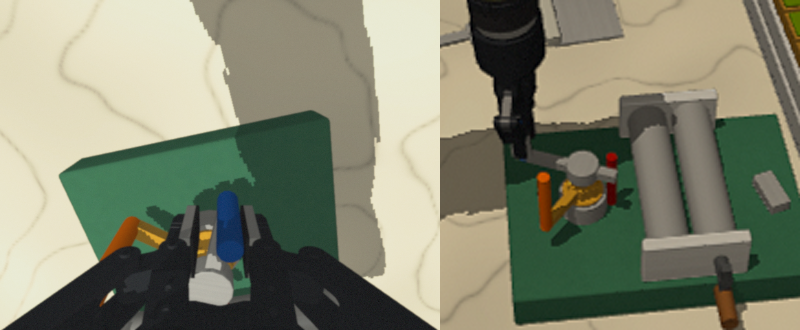

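Emit:
{"method": "apply_moves", "body": {"motion": [{"x":0,"y":-3,"z":0.5,"yaw":-2,"grip":24},{"x":0,"y":-3,"z":0,"yaw":-2,"grip":24}]}}

```text
time_s: 13.2
ee_pos: [0.5056, 0.0478, 0.1222]
orientation: [-3.135, 0.06, 2.941]
contact_force: [-0.6, 3.8, -1.7]
gripper_width: 0.284
```

```bash
python3 st.py
```

```text
13.2 [ 0.11   0.171 -0.494  0.851 -0.024  0.31 ] [-3.135  0.06   2.941] [ 0.057 -0.018 -0.998] [0.5056 0.0478 0.1222] [-0.6  3.8 -1.7] 24.2
r,ang 0.068 2.861
force in tool [1.4 3.6 1.6]
```

Emit:
{"method": "apply_moves", "body": {"motion": [{"x":0,"y":-3,"z":0.5,"yaw":-1,"grip":24},{"x":0,"y":-3,"z":0,"yaw":-1,"grip":24}]}}

```text
time_s: 13.45
ee_pos: [0.5053, 0.045, 0.122]
orientation: [-3.14, 0.059, 2.976]
contact_force: [2.9, 16.2, -5.5]
gripper_width: 0.282
```

```bash
python3 st.py
```

```text
13.45 [ 0.1    0.168 -0.498  0.848 -0.017  0.265] [-3.14   0.059  2.976] [ 0.058 -0.011 -0.998] [0.5053 0.045  0.122 ] [ 2.9 16.2 -5.5] 24.1
r,ang 0.0676 2.903
force in tool [ 0.2 16.5  5.5]
```

Emit:
{"method": "apply_moves", "body": {"motion": [{"x":0,"y":3,"z":0,"yaw":0,"grip":24},{"x":0,"y":1,"z":-15,"yaw":0,"grip":24},{"x":0,"y":0,"z":-20,"yaw":-5,"grip":34},{"x":0,"y":0,"z":-25,"yaw":-10,"grip":34},{"x":0,"y":-15,"z":-10,"yaw":-10,"grip":34},{"x":0,"y":-20,"z":0,"yaw":-10,"grip":34}]}}

```text
time_s: 14.2
ee_pos: [0.5101, 0.0127, 0.2001]
orientation: [-3.096, 0.047, -2.681]
contact_force: [1.5, 0.6, -0.2]
gripper_width: 0.4
```

```bash
python3 st.py; python3 - <<'E'
import cv2,numpy as np
from plant import capture
a=capture('scene');b=capture('side');w=capture('wrist')
cv2.imwrite('pics/sc7.png',a['color'][:,:,::-1]);cv2.imwrite('pics/si7.png',b['color'][:,:,::-1]);cv2.imwrite('pics/w7.png',w['color'][:,:,::-1])
print(w['origin'],w['rotation'])
im=np.hstack([cv2.resize(a['color'][160:270,280:410],(394,333),interpolation=2),cv2.resize(b['color'][170:290,240:360],(333,333),interpolation=2)])
cv2.imwrite('pics/z7.png',im[:,:,::-1])
E
```

```text
14.2 [ 0.039  0.108 -0.378  1.022 -0.022 -0.421] [-3.096  0.047 -2.681] [ 0.063 -0.019 -0.998] [0.5101 0.0127 0.2001] [ 1.5  0.6 -0.2] 34.2
r,ang 0.0631 -2.88
force in tool [-1.7 -0.1  0.3]
[ 0.43015578 -0.01893753  0.33754798] [-0.35905784  0.04383065  2.02293519]
```

View pics/z7.png

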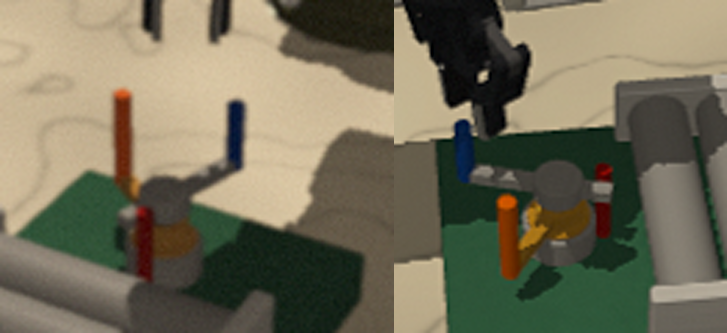

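View pics/w7.png

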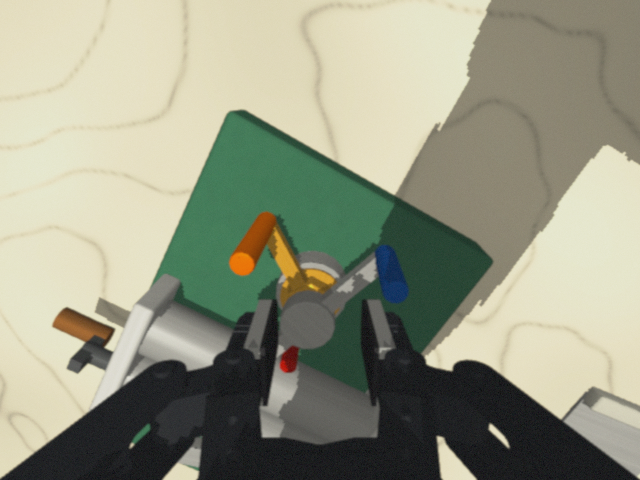

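```bash
python3 - <<'E'
from h import *
C['wrist']=dict(f=63.50541563991589,c=(319.103,242.618),o=[ 0.43015578,-0.01893753,0.33754798],r=[-0.35905784,0.04383065,2.02293519])
for k,a,b,w in (('orange',(320.6,191.6),(281.1,243.4),(242,264)),('blue',(357.9,194.5),(264.9,215.2),(398,291)),):
    p,r=tri(a,b);print(k,p.round(4),round(r,4),atz('wrist',*w,.155).round(4),np.arctan2(p[1]-A[1],p[0]-A[0])%6.283,np.hypot(*(p[:2]-A)))
print(atz('wrist',306,325,.1125))
E
```

```text
orange [ 0.5275 -0.0263  0.1495] 0.003 [ 0.5241 -0.0267  0.155 ] 4.0451943572201365 0.0703870467846801
blue [0.5055 0.0528 0.1513] 0.0019 [0.501  0.0525 0.155 ] 2.7923846014805336 0.06967051498605707
[0.56797773 0.02718164 0.1125    ]
```

```bash
python3 - <<'E'
from h import *
plan([.5265,-.027,.175],-2.38,3,34)
E
```

```text
tilt [ 0.061 -0.019 -0.998] yaw -2.691 p [0.5097 0.0125 0.1989]
{"x":1.1,"y":-13.9,"z":8.5,"yaw":-5.9,"grip":34},
{"x":2.5,"y":-13.7,"z":8.5,"yaw":-5.9,"grip":34},
{"x":3.9,"y":-13.4,"z":8.5,"yaw":-5.9,"grip":34},
```

Emit:
{"method": "apply_moves", "body": {"motion": [{"x":1,"y":-14,"z":6,"yaw":-6,"grip":36},{"x":2.5,"y":-14,"z":6,"yaw":-6,"grip":36},{"x":4,"y":-13.5,"z":6,"yaw":-6,"grip":36},{"x":0,"y":0,"z":0,"yaw":0,"grip":36}]}}

```text
time_s: 14.85
ee_pos: [0.5257, -0.0269, 0.1834]
orientation: [-3.086, 0.03, -2.381]
contact_force: [-0.3, 0.2, -0.5]
gripper_width: 0.423
```

```bash
python3 snap.py s8;python3 st.py; python3 - <<'E'
from h import *
plan([.5265,-.027,.122],-2.38,5,36)
E
```

```text
14.95 [-0.039  0.149 -0.37   0.99  -0.017 -0.801] [-3.085  0.031 -2.38 ] [ 0.061 -0.019 -0.998] [ 0.5258 -0.0263  0.1838] [ 0.3 -0.3  0.3] 35.8
r,ang 0.0714 -2.257
force in tool [-0.  -0.4 -0.3]
tilt [ 0.061 -0.019 -0.998] yaw -2.38 p [ 0.5258 -0.0263  0.1838]
{"x":0.4,"y":0.5,"z":12.3,"yaw":0.0,"grip":36},
{"x":0.4,"y":0.5,"z":12.3,"yaw":0.0,"grip":36},
{"x":0.4,"y":0.5,"z":12.3,"yaw":0.0,"grip":36},
{"x":0.4,"y":0.5,"z":12.3,"yaw":0.0,"grip":36},
{"x":0.4,"y":0.5,"z":12.3,"yaw":0.0,"grip":36},
```

View pics/s8.png

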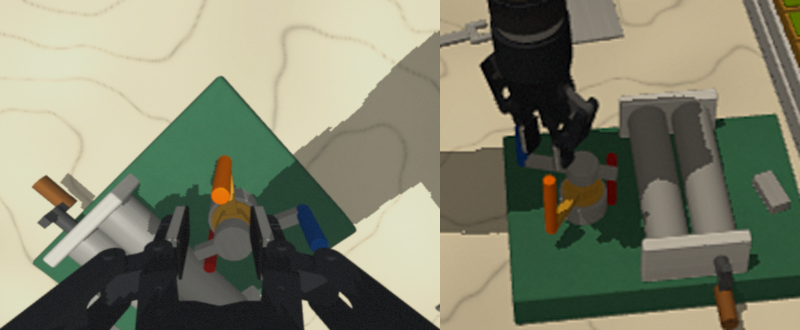

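Emit:
{"method": "apply_moves", "body": {"motion": [{"x":0.5,"y":0.5,"z":12.5,"yaw":0,"grip":36},{"x":0.5,"y":0.5,"z":12.5,"yaw":0,"grip":36},{"x":0.5,"y":0.5,"z":12.5,"yaw":0,"grip":36},{"x":0.5,"y":0.5,"z":12.5,"yaw":0,"grip":36},{"x":0.5,"y":0.5,"z":9,"yaw":0,"grip":36},{"x":0,"y":0,"z":0,"yaw":0,"grip":24},{"x":0,"y":0,"z":0,"yaw":0,"grip":24}]}}

```text
time_s: 15.82
ee_pos: [0.5246, -0.0259, 0.1199]
orientation: [-3.087, 0.03, -2.382]
contact_force: [-0.2, -0.3, 0.1]
gripper_width: 0.281
```

```bash
python3 snap.py s9;python3 st.py
```

```text
15.925 [-0.039  0.199 -0.464  0.847 -0.017 -0.798] [-3.087  0.03  -2.382] [ 0.06  -0.019 -0.998] [ 0.5247 -0.0259  0.1201] [-0.4  0.6  0.1] 23.8
r,ang 0.0718 -2.272
force in tool [-0.1  0.6 -0.1]
```

View pics/s9.png

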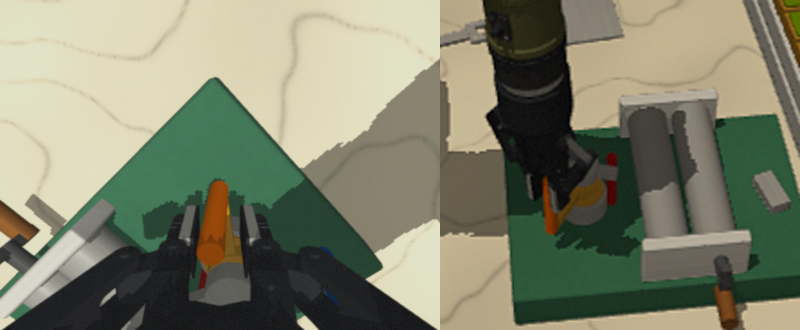

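```bash
python3 - <<'E'
from h import *
t=3.59
plan([A[0]+.070*np.cos(t),A[1]+.070*np.sin(t),.1205],t-.05,6,24,arc=1)
E
```

```text
tilt [ 0.06  -0.019 -0.998] yaw -2.382 p [ 0.5247 -0.0259  0.1201]
{"x":0.1,"y":5.0,"z":-0.3,"yaw":3.4,"grip":24},
{"x":0.0,"y":5.0,"z":-0.3,"yaw":3.4,"grip":24},
{"x":-0.0,"y":5.0,"z":-0.3,"yaw":3.4,"grip":24},
{"x":-0.1,"y":5.0,"z":-0.3,"yaw":3.4,"grip":24},
{"x":-0.1,"y":4.9,"z":-0.3,"yaw":3.4,"grip":24},
{"x":-0.2,"y":4.9,"z":-0.3,"yaw":3.4,"grip":24},
```

Emit:
{"method": "apply_moves", "body": {"motion": [{"x":0,"y":5,"z":-0.3,"yaw":3.4,"grip":24},{"x":0,"y":5,"z":-0.3,"yaw":3.4,"grip":24},{"x":0,"y":5,"z":-0.3,"yaw":3.4,"grip":24},{"x":0,"y":5,"z":-0.3,"yaw":3.4,"grip":24},{"x":0,"y":4,"z":-0.3,"yaw":3.4,"grip":24}]}}

```text
time_s: 16.55
ee_pos: [0.5123, -0.0074, 0.123]
orientation: [-3.094, 0.049, -2.689]
contact_force: [1.0, -1.4, -0.4]
gripper_width: 0.282
```

```bash
python3 snap.py s10;python3 st.py
```

```text
16.65 [-0.001  0.17  -0.493  0.842 -0.021 -0.455] [-3.094  0.049 -2.687] [ 0.065 -0.021 -0.998] [ 0.5123 -0.0072  0.123 ] [-0.3 -0.5  0.2] 23.9
r,ang 0.069 -2.588
force in tool [ 0.5 -0.3 -0.2]
```

View pics/s10.png

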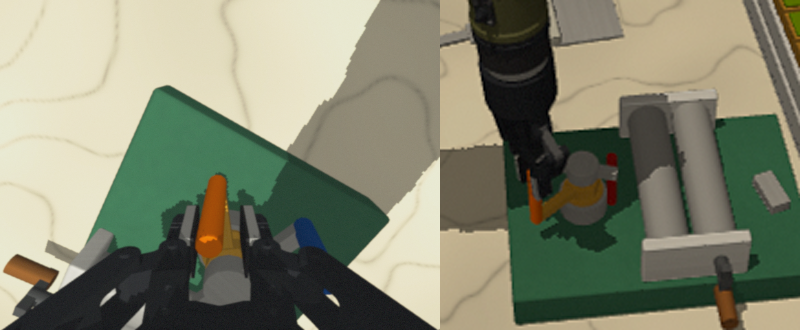

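Emit:
{"method": "apply_moves", "body": {"motion": [{"x":0,"y":4,"z":0.5,"yaw":3,"grip":24},{"x":0,"y":3.5,"z":0.5,"yaw":3,"grip":24}]}}

```text
time_s: 16.9
ee_pos: [0.5102, -0.0009, 0.1226]
orientation: [-3.098, 0.055, -2.793]
contact_force: [0.3, -1.0, -0.3]
gripper_width: 0.282
```

```bash
python3 st.py
```

```text
16.9 [ 0.013  0.165 -0.501  0.838 -0.023 -0.336] [-3.098  0.055 -2.793] [ 0.067 -0.022 -0.998] [ 0.5102 -0.0009  0.1226] [ 0.3 -1.  -0.3] 24.1
r,ang 0.0678 -2.684
force in tool [ 0.1 -1.   0.4]
```

Emit:
{"method": "apply_moves", "body": {"motion": [{"x":0,"y":-4,"z":0,"yaw":0,"grip":24},{"x":0,"y":0,"z":-15,"yaw":0,"grip":24},{"x":0,"y":0,"z":-25,"yaw":5,"grip":60},{"x":0,"y":0,"z":-25,"yaw":10,"grip":84},{"x":0,"y":0,"z":0,"yaw":8,"grip":84},{"x":0,"y":0,"z":0,"yaw":0,"grip":84}]}}

```text
time_s: 17.65
ee_pos: [0.5089, -0.0043, 0.1949]
orientation: [-3.124, 0.072, 3.084]
contact_force: [-0.0, 1.0, 0.1]
gripper_width: 0.981
```

```bash
python3 st.py; cat > big.py <<'E'
import cv2,numpy as np,sys
from plant import capture
n=sys.argv[1]
a=capture('scene');b=capture('side');w=capture('wrist')
cv2.imwrite(f'pics/w{n}.png',w['color'][:,:,::-1])
print(w['origin'],w['rotation'])
im=np.hstack([cv2.resize(a['color'][160:270,280:410],(394,333),interpolation=2),cv2.resize(b['color'][170:290,240:360],(333,333),interpolation=2)])
cv2.imwrite(f'pics/z{n}.png',im[:,:,::-1])
E
python3 big.py 11
```

```text
17.65 [ 0.006  0.101 -0.399  0.999 -0.022  0.063] [-3.124  0.072  3.084] [ 0.071 -0.022 -0.997] [ 0.5089 -0.0043  0.1949] [-0.   1.   0.1] 83.8
r,ang 0.0705 -2.65
force in tool [ 0.1  1.  -0.1]
[0.4197043  0.0042897  0.33042499] [-0.38311876  0.01674902  1.51335875]
```

View pics/z11.png

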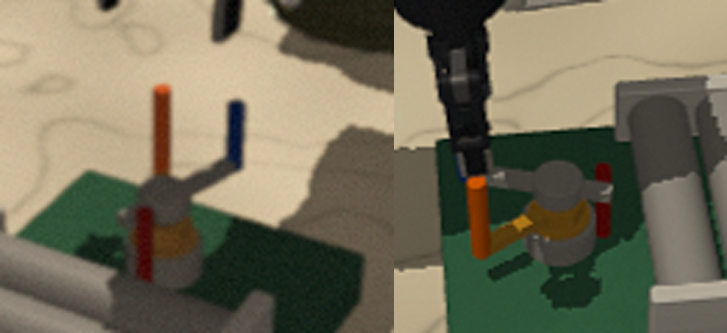

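View pics/w11.png

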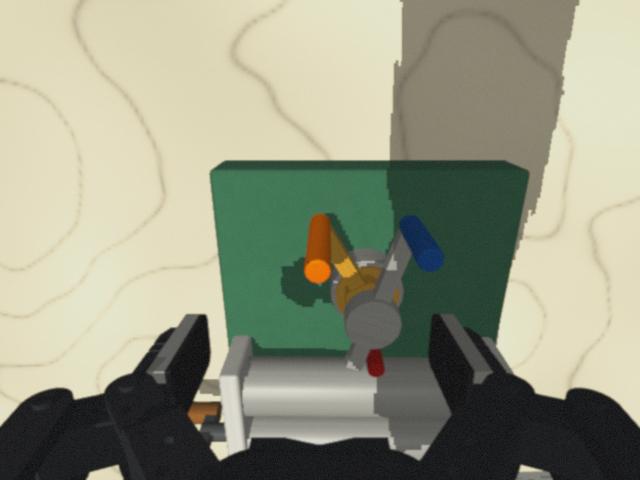

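```bash
python3 - <<'E'
from h import *
C['wrist']=dict(f=63.50541563991589,c=(319.103,242.618),o=[0.4197043,0.0042897,0.33042499],r=[-0.38311876,0.01674902,1.51335875])
p,r=tri((333.4,189.9),(270.3,235.8));print(p,r)
o=atz('wrist',317,272,.155);b=atz('wrist',431,260,.155);print(o,b,np.linalg.norm(o-b))
p=(p+o)/2;print(np.arctan2(p[1]-A[1],p[0]-A[0])%6.283)
E
```

```text
[ 0.50939395 -0.00387571  0.15017383] 0.0024443282370888654
[ 0.50599208 -0.00467539  0.155     ] [0.50217832 0.05199639 0.155     ] 0.056799961278343504
3.6253418839183382
```

```bash
python3 - <<'E'
from h import *
plan([.5065,.0225,.119],3.13,7,84)
E
```

```text
tilt [ 0.07  -0.022 -0.997] yaw 3.084 p [ 0.5085 -0.0042  0.194 ]
{"x":1.3,"y":4.0,"z":10.6,"yaw":-0.4,"grip":84},
{"x":1.2,"y":4.0,"z":10.6,"yaw":-0.4,"grip":84},
{"x":1.2,"y":4.0,"z":10.6,"yaw":-0.4,"grip":84},
{"x":1.2,"y":4.0,"z":10.6,"yaw":-0.4,"grip":84},
{"x":1.2,"y":4.0,"z":10.6,"yaw":-0.4,"grip":84},
{"x":1.1,"y":4.0,"z":10.6,"yaw":-0.4,"grip":84},
{"x":1.1,"y":4.0,"z":10.6,"yaw":-0.4,"grip":84},
```

Emit:
{"method": "apply_moves", "body": {"motion": [{"x":1,"y":14,"z":6,"yaw":-1,"grip":84},{"x":1,"y":14,"z":6,"yaw":-1,"grip":84},{"x":0,"y":0,"z":0,"yaw":0,"grip":84}]}}

```text
time_s: 18.18
ee_pos: [0.5079, 0.0258, 0.1794]
orientation: [-3.122, 0.068, 3.125]
contact_force: [0.5, -0.5, 0.8]
gripper_width: 0.981
```

```bash
python3 st.py; python3 big.py 12;python3 - <<'E'
from h import *
plan([.5065,.0225,.119],3.13,6,84)
E
```

```text
18.175 [ 0.067  0.115 -0.42   0.969 -0.026  0.084] [-3.122  0.068  3.125] [ 0.068 -0.021 -0.997] [0.5079 0.0258 0.1794] [ 0.5 -0.5  0.8] 83.8
r,ang 0.0632 -3.091
force in tool [-0.6 -0.5 -0.7]
[0.41930482 0.03051416 0.31626343] [-0.38027889  0.01946704  1.5518809 ]
tilt [ 0.069 -0.022 -0.997] yaw 3.123 p [0.5085 0.0247 0.1803]
{"x":1.0,"y":-0.2,"z":10.2,"yaw":-0.1,"grip":84},
{"x":1.0,"y":-0.2,"z":10.2,"yaw":-0.1,"grip":84},
{"x":1.0,"y":-0.2,"z":10.2,"yaw":-0.1,"grip":84},
{"x":1.0,"y":-0.2,"z":10.2,"yaw":-0.1,"grip":84},
{"x":1.0,"y":-0.2,"z":10.2,"yaw":-0.1,"grip":84},
{"x":1.0,"y":-0.2,"z":10.2,"yaw":-0.1,"grip":84},
```

View pics/w12.png

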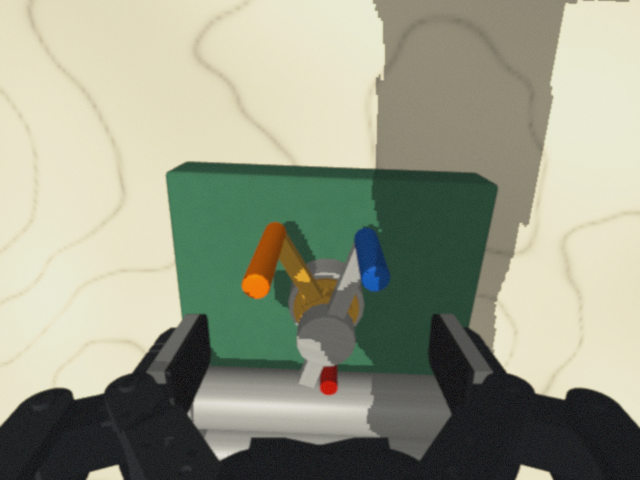

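Emit:
{"method": "apply_moves", "body": {"motion": [{"x":1,"y":0,"z":10,"yaw":0,"grip":84},{"x":1,"y":0,"z":10,"yaw":0,"grip":84},{"x":1,"y":0,"z":10,"yaw":0,"grip":84}]}}

```text
time_s: 18.7
ee_pos: [0.5081, 0.0236, 0.149]
orientation: [-3.121, 0.071, 3.122]
contact_force: [0.1, 0.5, -0.0]
gripper_width: 0.988
```

```bash
python3 st.py; python3 big.py 13
```

```text
18.7 [ 0.063  0.137 -0.469  0.896 -0.026  0.083] [-3.121  0.071  3.122] [ 0.071 -0.022 -0.997] [0.5081 0.0236 0.149 ] [ 0.1  0.5 -0. ] 84.3
r,ang 0.0631 -3.055
force in tool [-0.1  0.5  0. ]
[0.41816877 0.02920278 0.28442584] [-0.37992844  0.01974262  1.55054121]
```

View pics/w13.png

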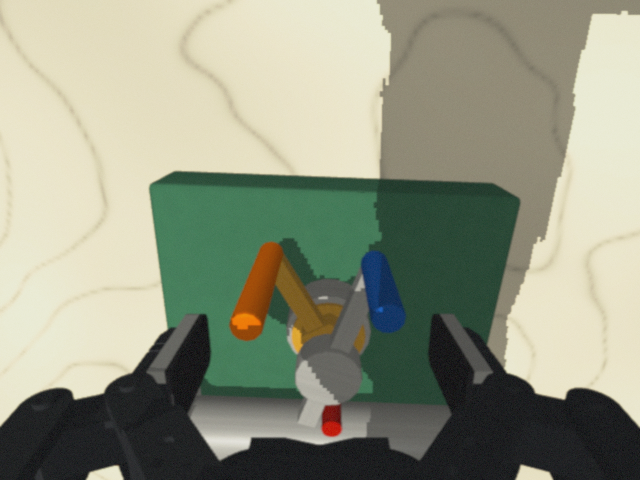

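Emit:
{"method": "apply_moves", "body": {"motion": [{"x":1,"y":0,"z":10,"yaw":0,"grip":84},{"x":1,"y":0,"z":10,"yaw":0,"grip":84},{"x":1,"y":0,"z":10,"yaw":0,"grip":84}]}}

```text
time_s: 19.23
ee_pos: [0.5076, 0.023, 0.1179]
orientation: [-3.121, 0.072, 3.122]
contact_force: [-0.4, 0.0, 0.2]
gripper_width: 0.986
```

```bash
python3 st.py; python3 snap.py s14
```

```text
19.225 [ 0.062  0.163 -0.515  0.822 -0.026  0.082] [-3.121  0.072  3.122] [ 0.071 -0.022 -0.997] [0.5076 0.023  0.1179] [-0.4  0.   0.2] 84.2
r,ang 0.0637 -3.047
force in tool [ 0.4 -0.  -0.2]
```

View pics/s14.png

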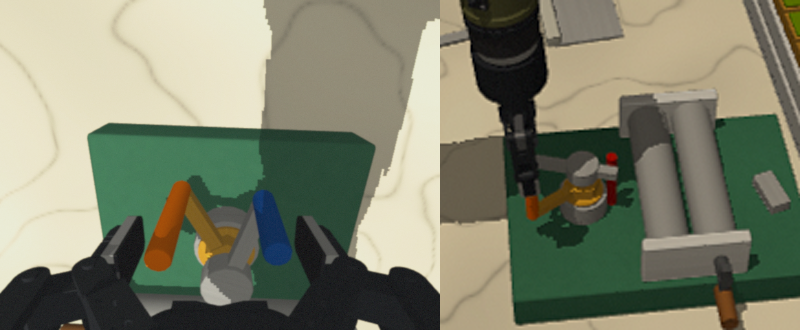

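Emit:
{"method": "apply_moves", "body": {"motion": [{"x":0,"y":-3,"z":0,"yaw":0,"grip":84},{"x":0,"y":-3,"z":0,"yaw":0,"grip":84}]}}

```text
time_s: 19.58
ee_pos: [0.5065, 0.0167, 0.1174]
orientation: [-3.121, 0.07, 3.122]
contact_force: [-0.8, -0.2, -0.7]
gripper_width: 0.986
```

```bash
python3 st.py
```

```text
19.575 [ 0.05   0.163 -0.517  0.823 -0.025  0.069] [-3.121  0.07   3.122] [ 0.069 -0.022 -0.997] [0.5065 0.0167 0.1174] [-0.8 -0.2 -0.7] 84.2
r,ang 0.0656 -2.954
force in tool [ 0.9 -0.3  0.7]
```

Emit:
{"method": "apply_moves", "body": {"motion": [{"x":0,"y":-3,"z":0,"yaw":0,"grip":84},{"x":0,"y":-2,"z":0,"yaw":0,"grip":84}]}}

```text
time_s: 19.82
ee_pos: [0.5066, 0.0152, 0.1173]
orientation: [-3.13, 0.07, 3.124]
contact_force: [2.2, 10.7, -7.1]
gripper_width: 0.984
```

```bash
python3 st.py; python3 snap.py s15
```

```text
19.825 [ 0.04   0.163 -0.517  0.822 -0.015  0.058] [-3.13   0.07   3.124] [ 0.069 -0.012 -0.998] [0.5066 0.0152 0.1173] [ 2.2 10.7 -7.1] 84.0
r,ang 0.0659 -2.93
force in tool [-1.5 10.8  7.2]
```

View pics/s15.png

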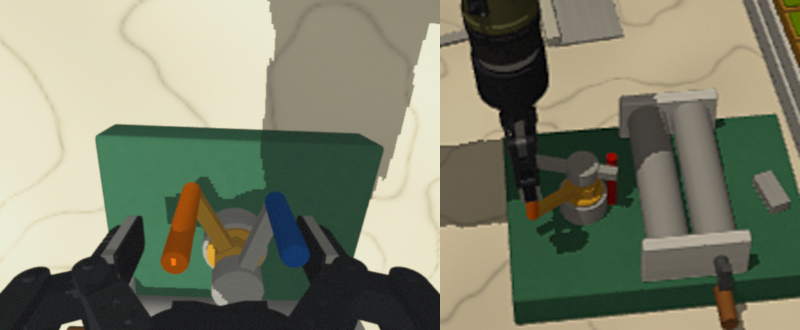

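Emit:
{"method": "apply_moves", "body": {"motion": [{"x":0,"y":-0.5,"z":0,"yaw":0,"grip":80},{"x":0,"y":-0.5,"z":0,"yaw":0,"grip":76},{"x":0,"y":-0.5,"z":0,"yaw":0,"grip":72}]}}

```text
time_s: 20.3
ee_pos: [0.5074, 0.0218, 0.1192]
orientation: [3.134, 0.071, 3.128]
contact_force: [0.0, 5.3, -1.2]
gripper_width: 0.845
```

```bash
python3 st.py
```

```text
20.3 [ 0.04   0.16  -0.515  0.823  0.004  0.054] [3.134 0.071 3.128] [ 0.071  0.007 -0.997] [0.5074 0.0218 0.1192] [ 0.   5.3 -1.2] 72.2
r,ang 0.064 -3.028
force in tool [0.1 5.3 1.2]
```

Emit:
{"method": "apply_moves", "body": {"motion": [{"x":0,"y":-1,"z":0,"yaw":0,"grip":68},{"x":0,"y":-1,"z":0,"yaw":0,"grip":64}]}}

```text
time_s: 20.55
ee_pos: [0.5076, 0.026, 0.1207]
orientation: [3.12, 0.072, 3.132]
contact_force: [-0.8, 9.1, 0.6]
gripper_width: 0.749
```

```bash
python3 st.py; python3 snap.py s16
```

```text
20.55 [ 0.039  0.158 -0.514  0.825  0.018  0.049] [3.12  0.072 3.132] [ 0.072  0.021 -0.997] [0.5076 0.026  0.1207] [-0.8  9.1  0.6] 64.0
r,ang 0.0635 -3.095
force in tool [ 0.8  9.1 -0.5]
```

View pics/s16.png

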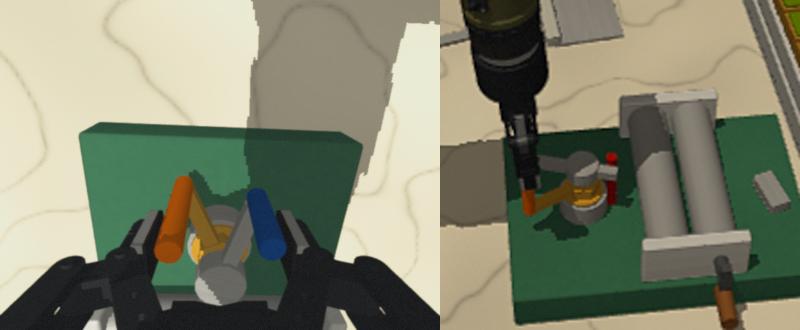

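Emit:
{"method": "apply_moves", "body": {"motion": [{"x":0,"y":-0.5,"z":0.5,"yaw":0,"grip":61},{"x":0,"y":-0.5,"z":0.5,"yaw":0,"grip":58}]}}

```text
time_s: 20.9
ee_pos: [0.5079, 0.0294, 0.1214]
orientation: [3.11, 0.074, 3.135]
contact_force: [-2.6, 4.6, 3.7]
gripper_width: 0.679
```

```bash
python3 st.py
```

```text
20.9 [ 0.039  0.157 -0.514  0.824  0.029  0.046] [3.11  0.074 3.135] [ 0.074  0.032 -0.997] [0.5079 0.0294 0.1214] [-2.6  4.6  3.7] 58.0
r,ang 0.0631 3.135
force in tool [ 2.4  4.7 -3.7]
```

Emit:
{"method": "apply_moves", "body": {"motion": [{"x":0,"y":-0.5,"z":0.5,"yaw":0,"grip":55},{"x":0,"y":-0.5,"z":0.5,"yaw":0,"grip":52}]}}

```text
time_s: 21.15
ee_pos: [0.508, 0.0326, 0.1222]
orientation: [3.1, 0.075, 3.137]
contact_force: [-2.4, 6.1, 3.7]
gripper_width: 0.617
```

```bash
python3 st.py; python3 snap.py s17
```

```text
21.15 [ 0.039  0.156 -0.514  0.824  0.038  0.044] [3.1   0.075 3.137] [ 0.075  0.041 -0.996] [0.508  0.0326 0.1222] [-2.4  6.1  3.7] 52.7
r,ang 0.0631 3.085
force in tool [ 2.1  6.2 -3.6]
```

View pics/s17.png

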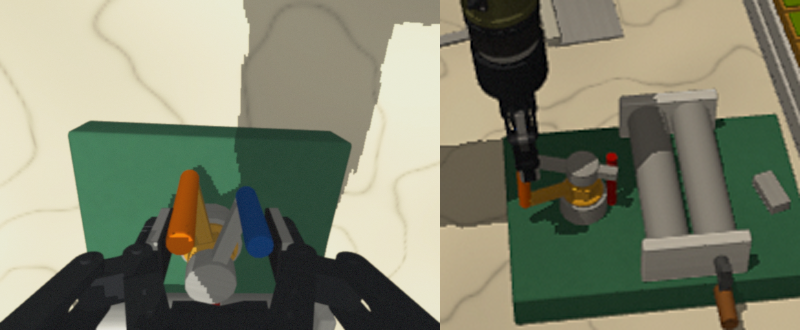

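Emit:
{"method": "apply_moves", "body": {"motion": [{"x":1,"y":-0.5,"z":1,"yaw":0,"grip":49},{"x":1,"y":-0.5,"z":1,"yaw":0,"grip":46}]}}

```text
time_s: 21.5
ee_pos: [0.508, 0.0356, 0.1231]
orientation: [3.091, 0.079, 3.139]
contact_force: [-1.5, 5.5, 6.4]
gripper_width: 0.542
```

```bash
python3 st.py
```

```text
21.5 [ 0.039  0.152 -0.518  0.82   0.047  0.042] [3.091 0.079 3.139] [ 0.079  0.05  -0.996] [0.508  0.0356 0.1231] [-1.5  5.5  6.4] 46.3
r,ang 0.0633 3.037
force in tool [ 1.   5.8 -6.2]
```

Emit:
{"method": "apply_moves", "body": {"motion": [{"x":0.5,"y":-0.5,"z":1,"yaw":0,"grip":43},{"x":0.5,"y":-0.5,"z":1,"yaw":0,"grip":40}]}}

```text
time_s: 21.75
ee_pos: [0.5081, 0.0389, 0.1238]
orientation: [3.081, 0.082, 3.141]
contact_force: [-2.1, 5.4, 7.1]
gripper_width: 0.469
```

```bash
python3 st.py; python3 snap.py s18
```

```text
21.75 [ 0.039  0.149 -0.52   0.817  0.057  0.04 ] [3.081 0.082 3.141] [ 0.082  0.06  -0.995] [0.5081 0.0389 0.1238] [-2.1  5.4  7.1] 40.1
r,ang 0.0637 2.986
force in tool [ 1.5  5.8 -6.9]
```

View pics/s18.png

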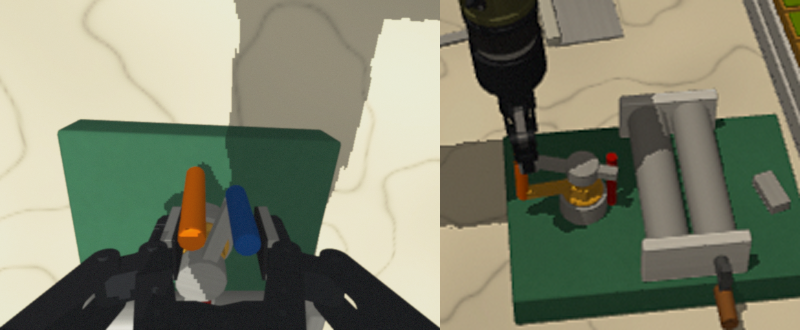

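Emit:
{"method": "apply_moves", "body": {"motion": [{"x":0,"y":-0.5,"z":1,"yaw":0,"grip":38},{"x":0,"y":-0.5,"z":1,"yaw":0,"grip":36}]}}

```text
time_s: 22.1
ee_pos: [0.5082, 0.0409, 0.1243]
orientation: [3.074, 0.083, -3.141]
contact_force: [-4.0, 3.6, 8.5]
gripper_width: 0.426
```

```bash
python3 st.py
```

```text
22.1 [ 0.039  0.148 -0.521  0.816  0.064  0.038] [ 3.074  0.083 -3.141] [ 0.083  0.068 -0.994] [0.5082 0.0409 0.1243] [-4.   3.6  8.5] 36.4
r,ang 0.064 2.954
force in tool [ 3.3  4.2 -8.6]
```

Emit:
{"method": "apply_moves", "body": {"motion": [{"x":0,"y":-0.5,"z":1,"yaw":0,"grip":32},{"x":0,"y":-0.5,"z":0,"yaw":0,"grip":30}]}}

```text
time_s: 22.35
ee_pos: [0.5081, 0.0434, 0.1253]
orientation: [3.067, 0.084, -3.138]
contact_force: [2.1, 5.6, -7.9]
gripper_width: 0.36
```

```bash
python3 st.py; python3 snap.py s19
```

```text
22.35 [ 0.038  0.146 -0.521  0.817  0.072  0.035] [ 3.067  0.084 -3.138] [ 0.084  0.075 -0.994] [0.5081 0.0434 0.1253] [ 2.1  5.6 -7.9] 30.8
r,ang 0.0645 2.917
force in tool [-1.4  5.   8.4]
```

View pics/s19.png

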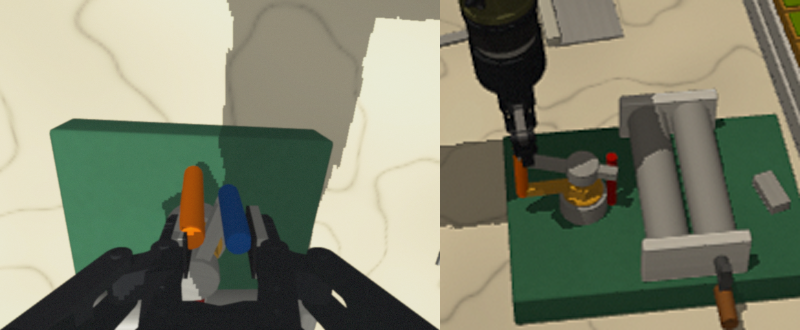

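```bash
python3 - <<'E'
import cv2,numpy as np
from h import *
c=wr(0)
print(c['origin'],c['rotation'])
w=c['color'][180:480,180:480]
cv2.imwrite('pics/w20.png',cv2.resize(w,(600,600),interpolation=2)[:,:,::-1])
E
python3 st.py; python3 big.py 20b
```

```text
[0.41707074 0.0333937  0.25968848] [-0.39567125 -0.07564466  1.58099221]
22.5 [ 0.038  0.146 -0.521  0.817  0.072  0.035] [ 3.066  0.084 -3.138] [ 0.084  0.075 -0.994] [0.5081 0.0434 0.1252] [-0.5  7.9  0.5] 30.9
r,ang 0.0645 2.917
force in tool [0.4 7.9 0.1]
[0.41708402 0.03339268 0.25969398] [-0.39557113 -0.07566828  1.58096756]
```

View pics/w20.png

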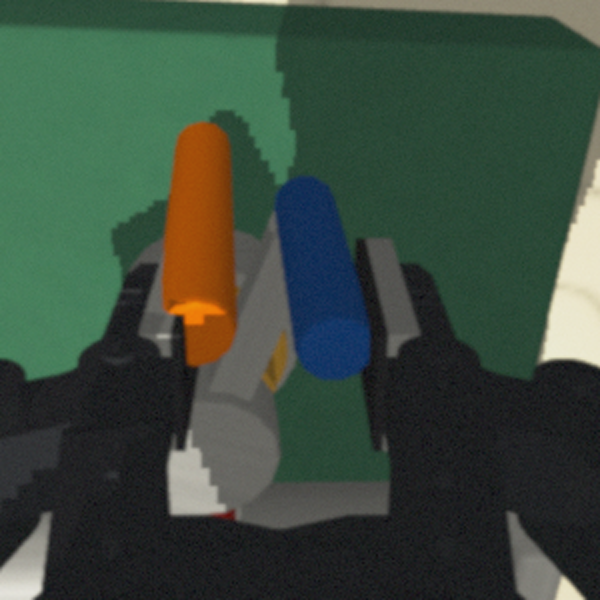

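View pics/z20b.png

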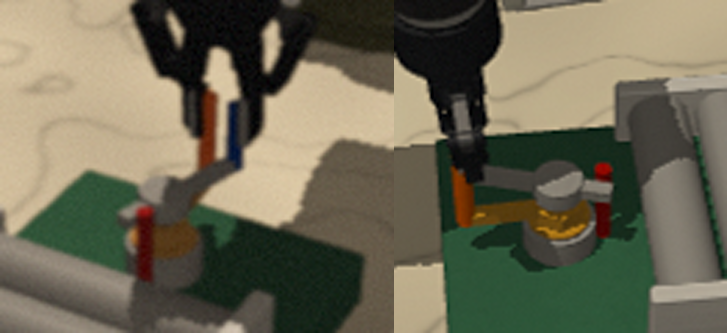

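```bash
python3 - <<'E'
from h import *
c=wr(0)
o=atz('wrist',281,346,.155);b=atz('wrist',346.5,354,.155);print(o,b,np.linalg.norm(o-b))
C['wrist']['f']=c['fovy']
s=__import__('plant').sense();T=R.from_euler('xyz',s['orientation'])
for zz in (0,-.019,-.03):
  for y in (-.01545,.01545):
    for x in (-.011,.011):
      P=s['ee_pos']+T.apply([x,y,zz-.004]);print(zz,y,x,P.round(4),((np.array(proj('wrist',P))-180)*2).round())
for P in ((A[0]-.0695,.0208),): print(((np.array(proj('wrist',[*P,.155]))-180)*2).round())
E
```

```text
[0.49723124 0.02964234 0.155     ] [0.50154836 0.05141081 0.155     ] 0.02219243541743025
0 -0.01545 -0.011 [0.5189 0.0277 0.1289] [197. 339.]
0 -0.01545 0.011 [0.497  0.0276 0.1271] [194. 242.]
0 0.01545 -0.011 [0.5186 0.0585 0.1312] [348. 339.]
0 0.01545 0.011 [0.4967 0.0585 0.1294] [351. 242.]
-0.019 -0.01545 -0.011 [0.5173 0.0263 0.1478] [187. 398.]
-0.019 -0.01545 0.011 [0.4954 0.0262 0.146 ] [183. 291.]
-0.019 0.01545 -0.011 [0.517  0.0571 0.1501] [357. 398.]
-0.019 0.01545 0.011 [0.4951 0.057  0.1483] [361. 291.]
-0.03 -0.01545 -0.011 [0.5164 0.0255 0.1587] [180. 440.]
-0.03 -0.01545 0.011 [0.4945 0.0254 0.1569] [175. 326.]
-0.03 0.01545 -0.011 [0.5161 0.0563 0.161 ] [363. 440.]
-0.03 0.01545 0.011 [0.4942 0.0562 0.1592] [368. 326.]
[149. 355.]
```

Emit:
{"method": "apply_moves", "body": {"motion": [{"x":0,"y":-0.5,"z":0.5,"yaw":0,"grip":28},{"x":0,"y":-0.5,"z":0,"yaw":0,"grip":26}]}}

```text
time_s: 22.95
ee_pos: [0.5081, 0.0451, 0.1256]
orientation: [3.061, 0.085, -3.136]
contact_force: [0.1, 6.8, -4.3]
gripper_width: 0.314
```

```bash
python3 - <<'E'
import cv2,numpy as np
from h import *
c=wr(0)
w=c['color'][180:480,180:480]
cv2.imwrite('pics/w21.png',cv2.resize(w,(600,600),interpolation=2)[:,:,::-1])
E
python3 st.py; python3 big.py 21b
```

```text
23.0 [ 0.038  0.146 -0.521  0.817  0.078  0.032] [ 3.061  0.085 -3.136] [ 0.084  0.081 -0.993] [0.5081 0.0451 0.1256] [ 0.5  8.4 -1.5] 26.9
r,ang 0.065 2.891
force in tool [-0.5  8.3  2.2]
[0.41705889 0.03410617 0.25997075] [-0.39613023 -0.0811737   1.5839732 ]
```

View pics/w21.png

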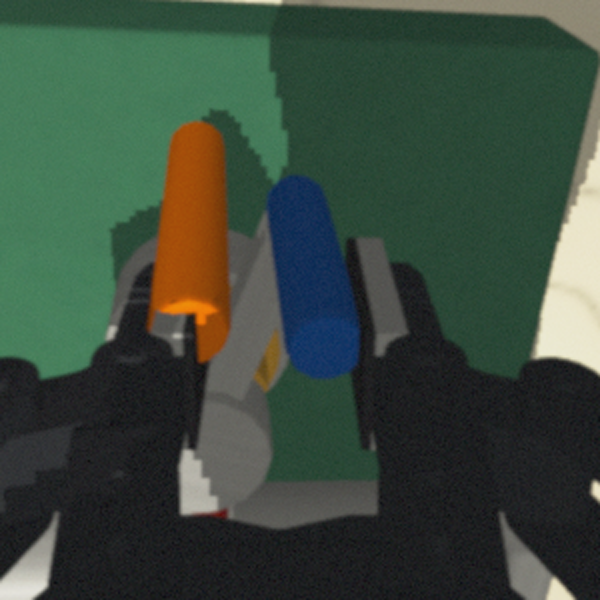

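View pics/z21b.png

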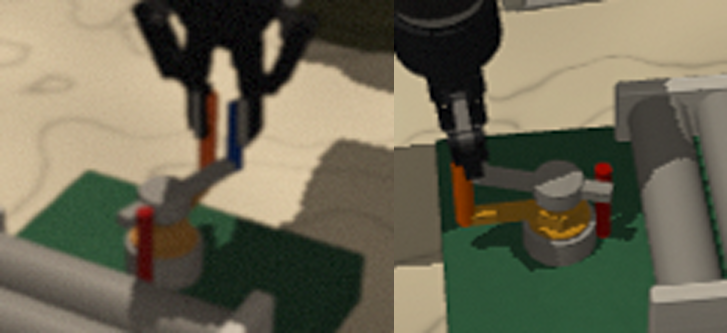

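```bash
python3 - <<'E'
import cv2,numpy as np
from plant import capture
a=capture('scene');b=capture('side')
im=np.hstack([cv2.resize(a['color'][175:225,330:375],(360,400),interpolation=2),cv2.resize(b['color'][195:255,250:310],(400,400),interpolation=2)])
cv2.imwrite('pics/z22.png',im[:,:,::-1])
E
```

View pics/z22.png

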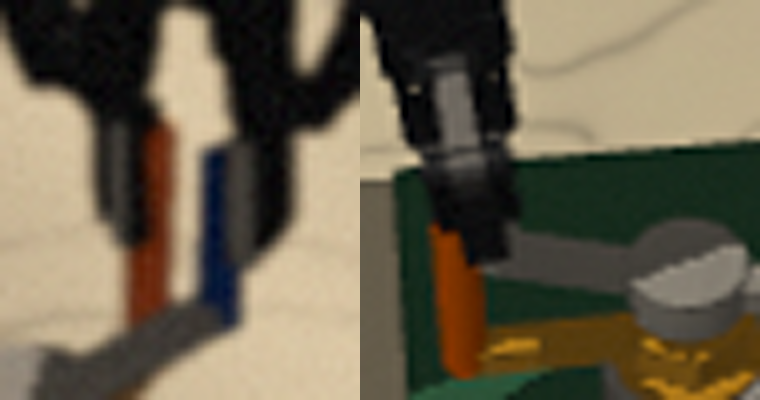

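Emit:
{"method": "apply_moves", "body": {"motion": [{"x":0,"y":-4,"z":0,"yaw":0,"grip":33},{"x":0,"y":-4,"z":0,"yaw":0,"grip":39},{"x":2,"y":-4,"z":1,"yaw":0,"grip":45},{"x":3,"y":-2,"z":2,"yaw":0,"grip":47},{"x":3,"y":-1,"z":2,"yaw":0,"grip":47}]}}

```text
time_s: 23.88
ee_pos: [0.5066, 0.0369, 0.1225]
orientation: [3.042, 0.097, -3.134]
contact_force: [1.8, 5.6, 4.8]
gripper_width: 0.545
```

```bash
python3 st.py; cat > v.py <<'E'
import cv2,numpy as np,sys
from plant import capture
n=sys.argv[1]
b=capture('side');w=capture('wrist')
im=np.hstack([cv2.resize(w['color'][180:480,180:480],(400,400),interpolation=2),cv2.resize(b['color'][195:255,250:310],(400,400),interpolation=2)])
cv2.imwrite(f'pics/v{n}.png',im[:,:,::-1])
E
python3 v.py 23
```

```text
23.875 [ 0.008  0.138 -0.541  0.796  0.099  0.   ] [ 3.042  0.097 -3.134] [ 0.095  0.1   -0.99 ] [0.5066 0.0369 0.1225] [1.8 5.6 4.8] 46.6
r,ang 0.0649 3.02
force in tool [-2.3  6.1 -4.1]
```

View pics/v23.png

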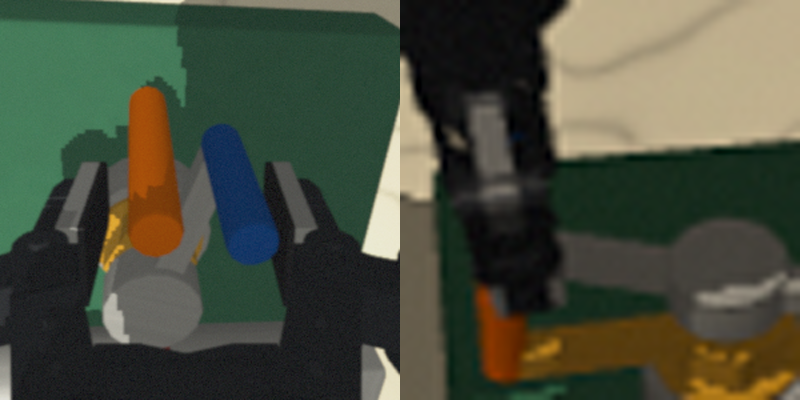

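Emit:
{"method": "apply_moves", "body": {"motion": [{"x":0,"y":4,"z":0,"yaw":0,"grip":47},{"x":3,"y":0,"z":0,"yaw":0,"grip":47},{"x":3,"y":0,"z":1,"yaw":0,"grip":47}]}}

```text
time_s: 24.35
ee_pos: [0.5008, 0.0396, 0.122]
orientation: [3.045, 0.098, -3.135]
contact_force: [-0.2, -0.7, 0.1]
gripper_width: 0.546
```

```bash
python3 st.py; 
python3 v.py 24
```

```text
24.35 [ 0.016  0.126 -0.555  0.79   0.096  0.009] [ 3.045  0.098 -3.135] [ 0.097  0.097 -0.991] [0.5008 0.0396 0.122 ] [-0.2 -0.7  0.1] 46.6
r,ang 0.071 2.992
force in tool [ 0.2 -0.6 -0.2]
```

View pics/v24.png

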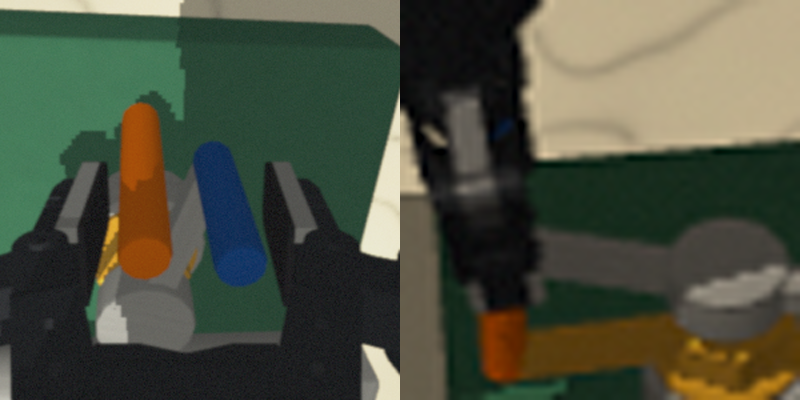

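Emit:
{"method": "apply_moves", "body": {"motion": [{"x":0,"y":-3,"z":0,"yaw":0,"grip":47},{"x":0,"y":-2,"z":0,"yaw":0,"grip":47},{"x":0,"y":0,"z":0,"yaw":0,"grip":44},{"x":0,"y":0,"z":0,"yaw":0,"grip":41}]}}

```text
time_s: 24.95
ee_pos: [0.5004, 0.0402, 0.1222]
orientation: [3.03, 0.098, -3.131]
contact_force: [-1.5, 4.4, 3.2]
gripper_width: 0.481
```

```bash
python3 st.py
```

```text
24.95 [ 0.007  0.127 -0.556  0.791  0.112 -0.003] [ 3.03   0.098 -3.131] [ 0.096  0.112 -0.989] [0.5004 0.0402 0.1222] [-1.5  4.4  3.2] 41.1
r,ang 0.0715 2.984
force in tool [ 1.2  4.8 -2.8]
```

Emit:
{"method": "apply_moves", "body": {"motion": [{"x":0,"y":0,"z":0,"yaw":0,"grip":38},{"x":0,"y":0,"z":0,"yaw":0,"grip":36}]}}

```text
time_s: 25.2
ee_pos: [0.5003, 0.0421, 0.123]
orientation: [3.026, 0.098, -3.129]
contact_force: [-0.9, 2.2, 1.8]
gripper_width: 0.425
```

```bash
python3 st.py; 
python3 v.py 25
```

```text
25.2 [ 0.008  0.126 -0.555  0.792  0.116 -0.005] [ 3.026  0.098 -3.129] [ 0.096  0.116 -0.989] [0.5003 0.0421 0.123 ] [-0.9  2.2  1.8] 36.3
r,ang 0.0719 2.959
force in tool [ 0.7  2.4 -1.6]
```

View pics/v25.png

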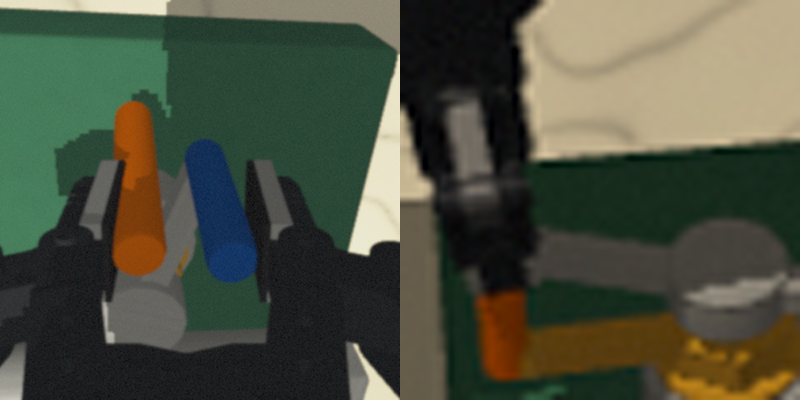

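Emit:
{"method": "apply_moves", "body": {"motion": [{"x":0,"y":-1,"z":0,"yaw":0,"grip":34},{"x":0,"y":-0.5,"z":0,"yaw":0,"grip":32}]}}

```text
time_s: 25.55
ee_pos: [0.5003, 0.0436, 0.1235]
orientation: [3.019, 0.098, -3.127]
contact_force: [-1.9, 6.6, 2.6]
gripper_width: 0.383
```

```bash
python3 st.py; python3 v.py 26
```

```text
25.55 [ 0.006  0.126 -0.555  0.793  0.123 -0.009] [ 3.019  0.098 -3.127] [ 0.096  0.123 -0.988] [0.5003 0.0436 0.1235] [-1.9  6.6  2.6] 32.7
r,ang 0.0721 2.938
force in tool [ 1.5  6.9 -1.9]
```

Emit:
{"method": "apply_moves", "body": {"motion": [{"x":0,"y":-0.5,"z":0,"yaw":0,"grip":29},{"x":0,"y":-0.5,"z":0,"yaw":0,"grip":27}]}}

```text
time_s: 25.9
ee_pos: [0.5003, 0.0457, 0.124]
orientation: [3.013, 0.099, -3.123]
contact_force: [-0.9, 7.1, 2.1]
gripper_width: 0.328
```

```bash
python3 st.py; python3 v.py 27
```

```text
25.9 [ 0.006  0.126 -0.554  0.794  0.13  -0.013] [ 3.013  0.099 -3.123] [ 0.096  0.13  -0.987] [0.5003 0.0457 0.124 ] [-0.9  7.1  2.1] 28.1
r,ang 0.0726 2.91
force in tool [ 0.6  7.3 -1.2]
```

View pics/v26.png

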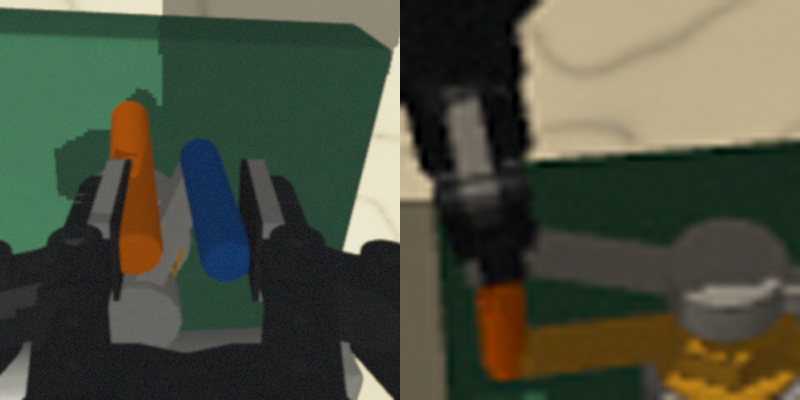

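View pics/v27.png

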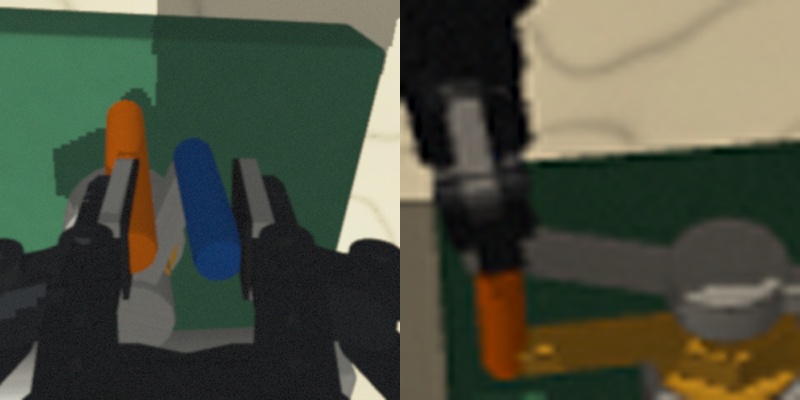

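```bash
cat > m.py <<'E'
import cv2,numpy as np,sys
from plant import capture
for n,rois in (('scene',((190,235,330,372),)),('side',((195,260,250,310),))):
    im=np.mean([capture(n)['color'].astype(float) for _ in range(1)],0).astype(np.uint8)
    h=cv2.cvtColor(im,cv2.COLOR_RGB2HSV)
    for y0,y1,x0,x1 in rois:
        for k,lo,hi in (('orange',(3,150,50),(14,255,255)),('blue',(105,120,30),(130,255,255))):
            m=cv2.inRange(h[y0:y1,x0:x1],lo,hi)
            print(n,k,[(y0+r,round(x0+np.nonzero(m[r])[0].mean(),1),int((m[r]>0).sum())) for r in range(m.shape[0]) if (m[r]>0).sum()>=3])
E
python3 m.py
```

```text
scene orange [(191, np.float64(349.0), 3), (192, np.float64(348.5), 4), (193, np.float64(349.5), 4), (194, np.float64(348.5), 4), (195, np.float64(349.0), 3), (196, np.float64(349.0), 3), (197, np.float64(349.0), 3), (198, np.float64(349.0), 3), (199, np.float64(349.0), 3), (200, np.float64(349.0), 3), (201, np.float64(349.0), 3), (205, np.float64(348.5), 4), (206, np.float64(348.0), 5), (207, np.float64(348.0), 5), (208, np.float64(348.0), 5), (209, np.float64(348.0), 5), (210, np.float64(348.0), 5), (211, np.float64(348.0), 5), (212, np.float64(348.0), 5), (213, np.float64(347.5), 4), (214, np.float64(347.0), 3), (234, np.float64(336.3), 3)]
scene blue [(195, np.float64(357.0), 3), (196, np.float64(357.0), 3), (197, np.float64(357.0), 3), (198, np.float64(357.0), 3), (199, np.float64(357.0), 3), (200, np.float64(357.5), 4), (201, np.float64(357.5), 4), (202, np.float64(357.5), 4), (203, np.float64(357.5), 4), (204, np.float64(357.5), 4), (205, np.float64(357.5), 4), (206, np.float64(357.0), 3), (207, np.float64(357.0), 3), (208, np.float64(357.0), 3), (209, np.float64(357.0), 3), (210, np.float64(357.0), 3), (211, np.float64(357.0), 3), (212, np.float64(357.0), 3)]
side orange [(236, np.float64(264.5), 6), (237, np.float64(264.0), 7), (238, np.float64(264.0), 7), (239, np.float64(264.5), 8), (240, np.float64(264.5), 8), (241, np.float64(265.0), 7), (242, np.float64(265.0), 7), (243, np.float64(265.0), 7), (244, np.float64(265.0), 7), (245, np.float64(265.0), 7), (246, np.float64(265.5), 6), (247, np.float64(264.5), 6), (248, np.float64(264.0), 5), (249, np.float64(264.5), 6), (250, np.float64(265.5), 4)]
side blue []
```

Emit:
{"method": "apply_moves", "body": {"motion": [{"x":0,"y":-0.5,"z":0,"yaw":0,"grip":24},{"x":0,"y":-0.5,"z":0,"yaw":0,"grip":20},{"x":0,"y":-0.5,"z":0,"yaw":0,"grip":18}]}}

```text
time_s: 26.48
ee_pos: [0.5004, 0.0467, 0.1242]
orientation: [3.009, 0.1, -3.117]
contact_force: [-2.1, 5.9, 2.3]
gripper_width: 0.305
```

```bash
python3 m.py; python3 st.py; python3 v.py 28; python3 big.py 28b
```

```text
scene orange [(191, np.float64(350.0), 3), (192, np.float64(349.5), 4), (193, np.float64(349.5), 4), (194, np.float64(349.5), 4), (195, np.float64(350.0), 3), (196, np.float64(350.0), 3), (197, np.float64(350.0), 3), (198, np.float64(350.0), 3), (199, np.float64(350.0), 3), (205, np.float64(348.5), 4), (206, np.float64(348.5), 4), (207, np.float64(348.5), 4), (208, np.float64(348.5), 4), (209, np.float64(348.5), 4), (210, np.float64(348.5), 4), (211, np.float64(348.0), 5), (212, np.float64(348.0), 5), (213, np.float64(347.5), 4), (214, np.float64(347.0), 3), (234, np.float64(332.7), 3)]
scene blue [(195, np.float64(357.0), 3), (196, np.float64(357.0), 3), (197, np.float64(357.0), 3), (198, np.float64(357.0), 3), (199, np.float64(357.0), 3), (200, np.float64(357.5), 4), (201, np.float64(357.5), 4), (202, np.float64(357.5), 4), (203, np.float64(357.5), 4), (204, np.float64(357.5), 4), (205, np.float64(357.5), 4), (206, np.float64(357.5), 4), (207, np.float64(357.0), 3), (208, np.float64(357.0), 3), (209, np.float64(357.0), 3), (210, np.float64(357.0), 3), (211, np.float64(357.0), 3), (212, np.float64(357.0), 3)]
side orange [(235, np.float64(264.5), 6), (236, np.float64(264.0), 7), (237, np.float64(264.0), 7), (238, np.float64(264.0), 7), (239, np.float64(264.5), 8), (240, np.float64(264.5), 8), (241, np.float64(265.0), 7), (242, np.float64(265.0), 7), (243, np.float64(265.0), 7), (244, np.float64(265.0), 7), (245, np.float64(265.0), 7), (246, np.float64(264.5), 6), (247, np.float64(264.5), 6), (248, np.float64(264.0), 5), (249, np.float64(264.5), 6), (250, np.float64(265.5), 4)]
side blue []
26.575 [ 0.005  0.126 -0.554  0.794  0.134 -0.019] [ 3.009  0.1   -3.117] [ 0.095  0.134 -0.986] [0.5004 0.0467 0.1242] [-2.4  6.   2.3] 26.0
r,ang 0.0728 2.896
force in tool [ 2.   6.3 -1.7]
[0.40782421 0.02664715 0.25647826] [-0.41167161 -0.13249928  1.60869721]
```

View pics/v28.png

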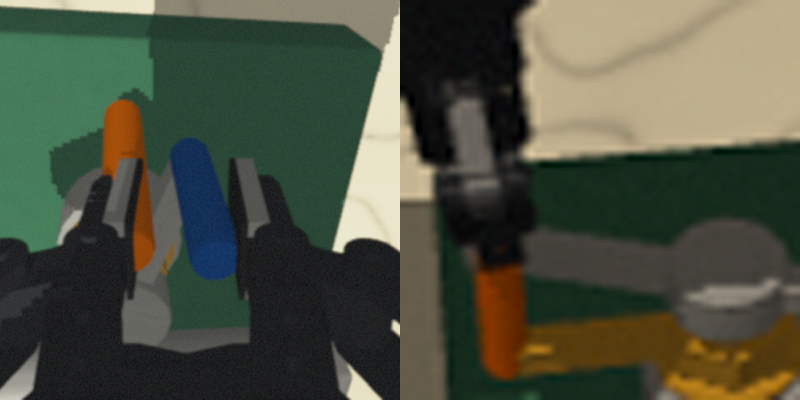

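View pics/z28b.png

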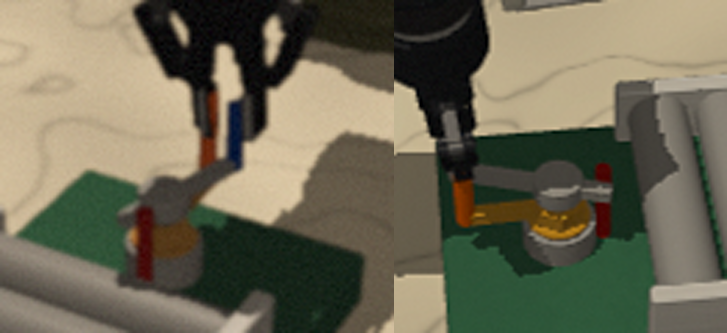

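Emit:
{"method": "apply_moves", "body": {"motion": [{"x":0,"y":0,"z":0,"yaw":0,"grip":40},{"x":0,"y":-1,"z":0,"yaw":0,"grip":55},{"x":0,"y":-3,"z":0,"yaw":0,"grip":70},{"x":0,"y":-3,"z":0,"yaw":0,"grip":74}]}}

```text
time_s: 27.32
ee_pos: [0.5005, 0.0371, 0.1222]
orientation: [3.014, 0.098, -3.119]
contact_force: [0.4, 0.4, -0.3]
gripper_width: 0.872
```

```bash
python3 st.py; python3 snap.py s29;  python3 - <<'E'
from h import *
from plant import sense
s=sense();p=s['ee_pos']
plan([p[0],p[1],.20],s['orientation'][2],5,74)
E
```

```text
27.325 [-0.012  0.129 -0.555  0.793  0.131 -0.035] [ 3.014  0.098 -3.119] [ 0.095  0.13  -0.987] [0.5005 0.0371 0.1222] [ 0.4  0.4 -0.3] 74.5
r,ang 0.071 3.027
force in tool [-0.4  0.4  0.4]
tilt [ 0.095  0.13  -0.987] yaw -3.12 p [0.5005 0.037  0.1222]
{"x":-1.5,"y":2.0,"z":-15.4,"yaw":-0.0,"grip":74},
{"x":-1.5,"y":2.0,"z":-15.4,"yaw":-0.0,"grip":74},
{"x":-1.5,"y":2.0,"z":-15.4,"yaw":-0.0,"grip":74},
{"x":-1.5,"y":2.0,"z":-15.4,"yaw":-0.0,"grip":74},
{"x":-1.5,"y":2.0,"z":-15.4,"yaw":-0.0,"grip":74},
```

View pics/s29.png

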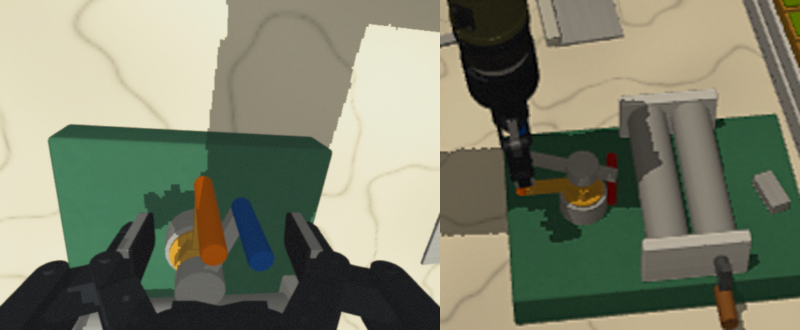

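Emit:
{"method": "apply_moves", "body": {"motion": [{"x":-1.5,"y":2,"z":-15,"yaw":0,"grip":76},{"x":-1.5,"y":2,"z":-15,"yaw":0,"grip":76},{"x":-1.5,"y":2,"z":-15,"yaw":0,"grip":80},{"x":-1.5,"y":2,"z":-15,"yaw":0,"grip":80},{"x":-1.5,"y":2,"z":-15,"yaw":0,"grip":80},{"x":0,"y":0,"z":-15,"yaw":0,"grip":80}]}}

```text
time_s: 28.18
ee_pos: [0.4994, 0.0358, 0.2208]
orientation: [3.013, 0.101, -3.119]
contact_force: [-0.2, 0.2, -0.2]
gripper_width: 0.94
```

```bash
python3 m.py|cut -c1-900; python3 st.py; python3 big.py 30
```

```text
scene orange [(190, np.float64(349.0), 3), (191, np.float64(349.0), 5), (192, np.float64(349.5), 6), (193, np.float64(350.0), 5), (194, np.float64(350.0), 5), (195, np.float64(350.0), 5), (196, np.float64(349.5), 4), (197, np.float64(349.5), 4), (198, np.float64(349.5), 4), (199, np.float64(349.0), 5), (200, np.float64(349.5), 4), (201, np.float64(349.5), 4), (202, np.float64(349.5), 4), (203, np.float64(349.5), 4), (204, np.float64(349.5), 4), (205, np.float64(349.5), 4), (206, np.float64(349.5), 4), (207, np.float64(349.0), 5), (208, np.float64(349.0), 5), (209, np.float64(349.0), 5), (210, np.float64(349.0), 5), (211, np.float64(349.0), 5), (212, np.float64(349.0), 5), (213, np.float64(349.0), 5), (214, np.float64(348.5), 4)]
scene blue [(195, np.float64(359.0), 3), (196, np.float64(359.0), 3), (197, np.float64(359.0), 3), (198, np.float64(358.5), 4), (199, np.float64(358.5), 4), (200, np.float64(358.5), 4), (201, np.float64(358.5), 4), (202, np.float64(358.5), 4), (203, np.float64(358.5), 4), (204, np.float64(358.5), 4), (205, np.float64(358.5), 4), (206, np.float64(358.5), 4), (
[... 918 characters left out ...]
p.float64(264.5), 6), (246, np.float64(265.0), 5), (247, np.float64(264.0), 5), (248, np.float64(264.5), 6), (249, np.float64(264.0), 5), (250, np.float64(265.0), 3)]
side blue [(212, np.float64(265.0), 3), (213, np.float64(264.5), 4), (214, np.float64(264.5), 6), (215, np.float64(264.5), 6), (216, np.float64(265.0), 5), (217, np.float64(265.0), 5), (218, np.float64(265.0), 5), (219, np.float64(265.5), 6), (220, np.float64(267.0), 3)]
28.275 [-0.016  0.048 -0.404  1.021  0.132 -0.038] [ 3.013  0.104 -3.12 ] [ 0.1    0.13  -0.986] [0.5005 0.0356 0.2217] [0.1 0.2 0.3] 79.9
r,ang 0.0708 3.048
force in tool [-0.2  0.2 -0.2]
[0.40661042 0.016365   0.3516863 ] [-0.4124203  -0.12867151  1.60607244]
```

View pics/w30.png

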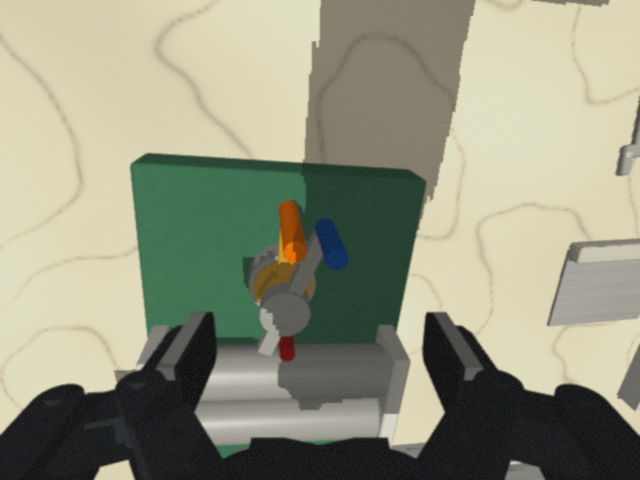

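View pics/z30.png

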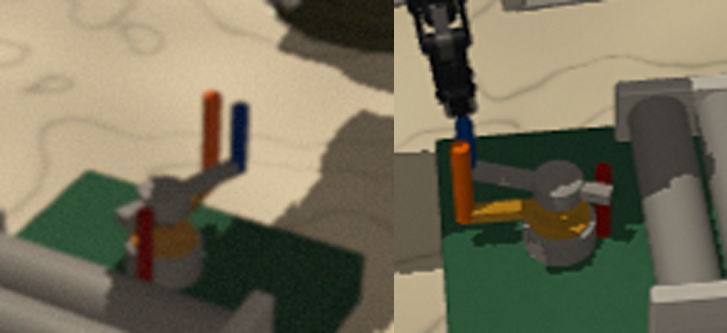

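```bash
python3 - <<'E'
import cv2,numpy as np
from plant import capture
def sub(im,roi,lo,hi):
    y0,y1,x0,x1=roi;f=im[y0:y1,x0:x1].astype(float)
    return f
def blue(im,y0,y1,x0,x1):
    # weight = blueness (b-r)
    f=im[y0:y1,x0:x1].astype(float);w=np.clip(f[...,2]-f[...,0]-5,0,None);X=np.arange(x0,x1);Y=np.arange(y0,y1)
    return round((w.sum(0)*X).sum()/w.sum(),2),round((w.sum(1)*Y).sum()/w.sum(),2),w.sum()
now={n:capture(n)['color'] for n in('scene','side')}
old={'scene':cv2.imread('pics/sc7.png')[:,:,::-1],'side':cv2.imread('pics/si7.png')[:,:,::-1]}
for t,d in(('old',old),('now',now)):
    print(t,'scene',blue(d['scene'],190,216,353,364),'low',blue(d['scene'],203,212,353,364))
    h=d['side'];print(t,'side',blue(h,210,217,258,272))
    cv2.imwrite(f'pics/cmp_{t}.png',d['scene'][:,:,::-1])
    # red-post and arm tail crop
a=[cv2.resize(d[n][r[0]:r[1],r[2]:r[3]],(390,280),interpolation=2) for d in(old,now) for n,r in(('scene',(190,240,310,380)),('side',(205,265,255,340)))]
cv2.imwrite('pics/cmp.png',np.vstack([np.hstack(a[:2]),np.hstack(a[2:])])[:,:,::-1])
E
```

```text
old scene (np.float64(357.24), np.float64(203.41), np.float64(2655.0)) low (np.float64(357.08), np.float64(206.93), np.float64(1216.0))
old side (np.float64(264.17), np.float64(214.84), np.float64(904.0))
now scene (np.float64(358.46), np.float64(204.19), np.float64(2703.0)) low (np.float64(358.35), np.float64(206.94), np.float64(1244.0))
now side (np.float64(264.65), np.float64(214.36), np.float64(1224.0))
```

View pics/cmp.png

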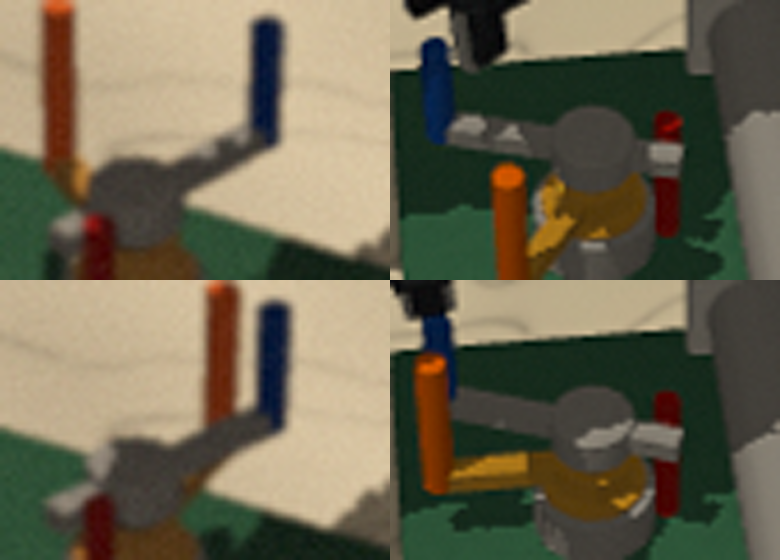

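```bash
python3 - <<'E'
from h import *
plan([.502,.036,.124],-3.12,7,78)
E
```

```text
tilt [ 0.094  0.13  -0.987] yaw -3.12 p [0.4986 0.0357 0.2183]
{"x":0.8,"y":-1.7,"z":13.3,"yaw":0.0,"grip":78},
{"x":0.8,"y":-1.7,"z":13.3,"yaw":0.0,"grip":78},
{"x":0.8,"y":-1.7,"z":13.3,"yaw":0.0,"grip":78},
{"x":0.8,"y":-1.7,"z":13.3,"yaw":0.0,"grip":78},
{"x":0.8,"y":-1.7,"z":13.3,"yaw":0.0,"grip":78},
{"x":0.8,"y":-1.7,"z":13.3,"yaw":0.0,"grip":78},
{"x":0.8,"y":-1.7,"z":13.3,"yaw":0.0,"grip":78},
```

Emit:
{"method": "apply_moves", "body": {"motion": [{"x":1,"y":-1.5,"z":13,"yaw":0,"grip":80},{"x":1,"y":-1.5,"z":13,"yaw":0,"grip":80},{"x":1,"y":-1.5,"z":13,"yaw":0,"grip":80},{"x":1,"y":-1.5,"z":13,"yaw":0,"grip":80}]}}

```text
time_s: 29.02
ee_pos: [0.4987, 0.0365, 0.1608]
orientation: [3.013, 0.096, -3.12]
contact_force: [0.6, -0.4, -0.7]
gripper_width: 0.931
```

```bash
python3 st.py; python3 snap.py s31
```

```text
29.025 [-0.014  0.092 -0.5    0.888  0.132 -0.036] [ 3.013  0.096 -3.12 ] [ 0.092  0.13  -0.987] [0.4987 0.0365 0.1608] [ 0.6 -0.4 -0.7] 79.5
r,ang 0.0727 3.038
force in tool [-0.5 -0.5  0.7]
```

View pics/s31.png

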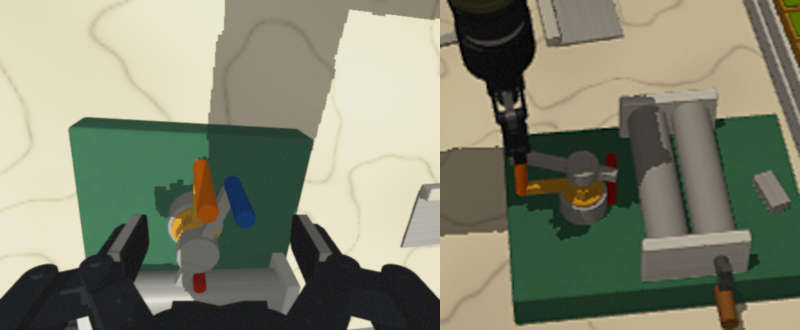

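Clear of both knobs; descend the rest and push blue only.

Emit:
{"method": "apply_moves", "body": {"motion": [{"x":0,"y":-1.5,"z":13,"yaw":0,"grip":80},{"x":0,"y":-1.5,"z":13,"yaw":0,"grip":80},{"x":0,"y":-1.5,"z":11,"yaw":0,"grip":80},{"x":0,"y":-3,"z":0,"yaw":0,"grip":80},{"x":0,"y":-3,"z":0,"yaw":0,"grip":80}]}}

```text
time_s: 29.75
ee_pos: [0.502, 0.0308, 0.1197]
orientation: [3.013, 0.094, -3.119]
contact_force: [0.3, 0.1, -0.2]
gripper_width: 0.933
```

```bash
python3 st.py
```

```text
29.75 [-0.026  0.139 -0.549  0.796  0.133 -0.049] [ 3.013  0.094 -3.119] [ 0.09   0.13  -0.987] [0.502  0.0308 0.1197] [ 0.3  0.1 -0.2] 79.7
r,ang 0.069 3.116
force in tool [-0.3  0.1  0.3]
```

Emit:
{"method": "apply_moves", "body": {"motion": [{"x":0,"y":-2.5,"z":0,"yaw":0,"grip":80},{"x":0,"y":-2.5,"z":0,"yaw":0,"grip":80}]}}

```text
time_s: 30.0
ee_pos: [0.5028, 0.0253, 0.1198]
orientation: [3.013, 0.095, -3.12]
contact_force: [-0.9, 1.5, -1.0]
gripper_width: 0.943
```

```bash
python3 st.py
```

```text
30.0 [-0.038  0.14  -0.548  0.796  0.134 -0.06 ] [ 3.013  0.095 -3.12 ] [ 0.091  0.13  -0.987] [0.5028 0.0253 0.1198] [-0.9  1.5 -1. ] 80.5
r,ang 0.0683 -3.087
force in tool [0.9 1.4 1.1]
```

Emit:
{"method": "apply_moves", "body": {"motion": [{"x":0,"y":-2,"z":0,"yaw":0,"grip":80},{"x":0,"y":-2,"z":0,"yaw":0,"grip":80}]}}

```text
time_s: 30.25
ee_pos: [0.5018, 0.0229, 0.1194]
orientation: [3.008, 0.094, -3.118]
contact_force: [-3.5, 4.9, 2.7]
gripper_width: 0.938
```

```bash
python3 st.py
```

```text
30.25 [-0.046  0.14  -0.548  0.798  0.139 -0.069] [ 3.008  0.094 -3.118] [ 0.09   0.135 -0.987] [0.5018 0.0229 0.1194] [-3.5  4.9  2.7] 80.1
r,ang 0.0695 -3.054
force in tool [ 3.1  5.3 -2.3]
```

Emit:
{"method": "apply_moves", "body": {"motion": [{"x":0,"y":-2,"z":0,"yaw":0,"grip":80},{"x":0,"y":-2,"z":0,"yaw":0,"grip":80}]}}

```text
time_s: 30.5
ee_pos: [0.501, 0.0214, 0.1193]
orientation: [3.002, 0.093, -3.117]
contact_force: [-0.4, 8.3, 0.9]
gripper_width: 0.935
```

```bash
python3 st.py
```

```text
30.5 [-0.053  0.141 -0.548  0.8    0.146 -0.079] [ 3.002  0.093 -3.117] [ 0.088  0.141 -0.986] [0.501  0.0214 0.1193] [-0.4  8.3  0.9] 79.8
r,ang 0.0704 -3.034
force in tool [0.1 8.4 0.3]
```

Emit:
{"method": "apply_moves", "body": {"motion": [{"x":0,"y":-3,"z":0,"yaw":0,"grip":80},{"x":0,"y":-4,"z":0,"yaw":0,"grip":80}]}}

```text
time_s: 30.75
ee_pos: [0.5011, 0.0214, 0.1189]
orientation: [2.986, 0.094, -3.113]
contact_force: [1.6, 19.1, -3.7]
gripper_width: 0.937
```

```bash
python3 st.py;python3 - <<'E'
import numpy as np
from plant import capture
im=capture('scene')['color'];f=im[203:212,353:364].astype(float);w=np.clip(f[...,2]-f[...,0]-5,0,None);print((w.sum(0)*np.arange(353,364)).sum()/w.sum(),w.sum())
E
```

```text
30.75 [-0.065  0.144 -0.548  0.8    0.164 -0.094] [ 2.986  0.094 -3.113] [ 0.088  0.157 -0.984] [0.5011 0.0214 0.1189] [ 1.6 19.1 -3.7] 80.0
r,ang 0.0704 -3.034
force in tool [-1.8 18.2  6.8]
357.05853256389116 1213.0
```

Emit:
{"method": "apply_moves", "body": {"motion": [{"x":0,"y":3,"z":0,"yaw":0,"grip":80},{"x":0,"y":5,"z":0,"yaw":0,"grip":82},{"x":0,"y":5,"z":0,"yaw":0,"grip":82},{"x":-1,"y":2.5,"z":-15,"yaw":0,"grip":82},{"x":-1,"y":2.5,"z":-15,"yaw":0,"grip":82},{"x":-1,"y":2.5,"z":-15,"yaw":0,"grip":82},{"x":-1,"y":2.5,"z":-15,"yaw":0,"grip":82},{"x":0,"y":0,"z":-20,"yaw":0,"grip":82},{"x":0,"y":0,"z":-20,"yaw":0,"grip":82}]}}

```text
time_s: 31.92
ee_pos: [0.4959, 0.028, 0.2299]
orientation: [2.988, 0.097, -3.113]
contact_force: [0.3, -0.2, 0.5]
gripper_width: 0.959
```

```bash
python3 st.py;python3 - <<'E'
import numpy as np,cv2
from plant import capture
im=capture('scene')['color'];f=im[203:212,353:364].astype(float);w=np.clip(f[...,2]-f[...,0]-5,0,None);print((w.sum(0)*np.arange(353,364)).sum()/w.sum(),w.sum())
cv2.imwrite('pics/sc33.png',im[:,:,::-1])
now={'scene':im,'side':capture('side')['color']};cv2.imwrite('pics/si33.png',now['side'][:,:,::-1])
old={'scene':cv2.imread('pics/sc7.png')[:,:,::-1],'side':cv2.imread('pics/si7.png')[:,:,::-1]}
a=[cv2.resize(d[n][r[0]:r[1],r[2]:r[3]],(390,280),interpolation=2) for d in(old,now) for n,r in(('scene',(190,240,310,380)),('side',(205,265,255,340)))]
cv2.imwrite('pics/cmp33.png',np.vstack([np.hstack(a[:2]),np.hstack(a[2:])])[:,:,::-1])
E
python3 big.py 33
```

```text
31.925 [-0.05   0.044 -0.39   1.051  0.16  -0.079] [ 2.988  0.097 -3.113] [ 0.092  0.155 -0.984] [0.4959 0.028  0.2299] [ 0.3 -0.2  0.5] 81.9
r,ang 0.0752 -3.128
force in tool [-0.3 -0.1 -0.5]
357.05799502899754 1207.0
[0.40401344 0.00477801 0.36067481] [-0.41015286 -0.15331299  1.61444063]
```

View pics/cmp33.png

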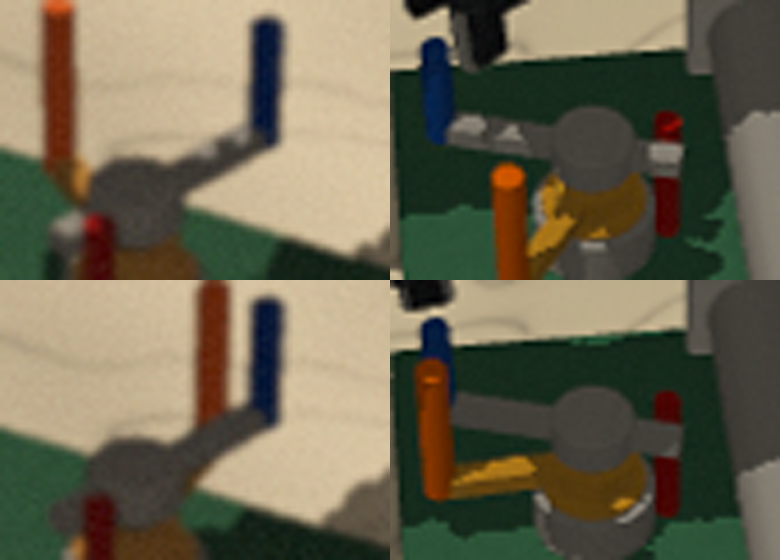

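View pics/w33.png

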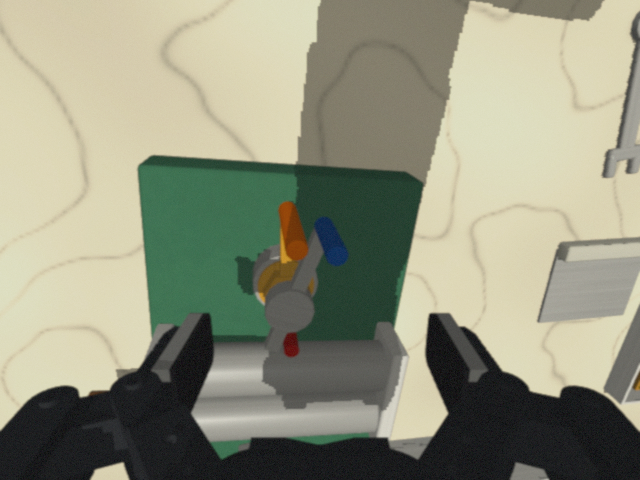

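```bash
python3 m.py | cut -c1-1200 | sed 's/np.float64//g'; python3 - <<'E'
import cv2,numpy as np
from h import *
# other objects moved?
for n,f0,f1 in(('scene','pics/scene0.png','pics/sc33.png'),('side','pics/side0.png','pics/si33.png')):
    a=cv2.GaussianBlur(cv2.imread(f0),(5,5),0).astype(int);b=cv2.GaussianBlur(cv2.imread(f1),(5,5),0).astype(int)
    d=(np.abs(a-b).max(2)>45).astype(np.uint8);k,l,s,c=cv2.connectedComponentsWithStats(d)
    print(n,[s[i].tolist() for i in range(1,k) if s[i,4]>25])
E
```

```text
scene orange [(190, (348.0), 3), (191, (348.0), 5), (192, (348.0), 5), (193, (348.0), 5), (194, (348.0), 5), (195, (348.0), 5), (196, (348.0), 5), (197, (348.0), 5), (198, (348.0), 5), (199, (348.0), 5), (200, (348.0), 5), (201, (348.0), 5), (202, (348.0), 5), (203, (348.0), 5), (204, (348.0), 5), (205, (348.0), 5), (206, (347.5), 4), (207, (347.5), 4), (208, (347.5), 4), (209, (347.5), 4), (210, (347.5), 4), (211, (347.5), 4), (212, (347.5), 4), (213, (347.5), 4)]
scene blue [(195, (357.5), 4), (196, (357.5), 4), (197, (357.5), 4), (198, (357.5), 4), (199, (357.5), 4), (200, (357.0), 3), (201, (357.0), 3), (202, (357.0), 3), (203, (357.0), 3), (204, (357.0), 3), (205, (357.0), 3), (206, (357.0), 3), (207, (357.0), 3), (208, (357.0), 3), (209, (357.0), 3), (210, (357.0), 3), (211, (357.0), 3), (212, (357.0), 3)]
side orange [(222, (263.5), 4), (223, (263.5), 6), (224, (263.0), 7), (225, (263.0), 7), (226, (263.5), 6), (227, (263.5), 6), (228, (263.5), 6), (229, (264.0), 7), (230, (264.0), 7), (231, (264.0), 7), (232, (264.0), 7), (233, (264.0), 7), (234, (264.0), 7), (235, (264.0), 7
[... 328 characters left out ...]
.0), 5), (215, (264.0), 5), (216, (264.0), 5), (217, (264.0), 5), (218, (264.5), 6), (219, (264.5), 6), (220, (264.5), 6), (221, (264.5), 6)]
scene [[194, 0, 43, 66, 1402], [309, 0, 51, 35, 1380], [361, 0, 72, 38, 2016], [439, 0, 59, 101, 2810], [322, 48, 38, 18, 493], [313, 105, 71, 50, 1608], [189, 150, 243, 84, 6303], [372, 169, 17, 11, 112], [379, 171, 116, 106, 4957], [309, 247, 58, 24, 528]]
side [[158, 0, 114, 223, 9997], [0, 7, 89, 235, 8422], [47, 193, 211, 77, 8458], [285, 194, 8, 23, 165], [321, 200, 27, 44, 623], [289, 218, 19, 23, 251], [268, 240, 26, 7, 101], [300, 242, 7, 9, 47], [263, 245, 21, 7, 82], [289, 249, 14, 8, 48], [104, 250, 156, 230, 18332], [76, 307, 27, 27, 385]]
```

```bash
python3 - <<'E'
from h import *
wr(0)
o=atz('wrist',299,248,.155);b=atz('wrist',337.5,256,.155);print(o,b,np.linalg.norm(o-b))
p,_=tri((348,191.5),(263.5,221.5));q,_=tri((357.3,194.5),(264.5,214));print(p,q)
from plant import sign_off
print(sign_off())
E
```

```text
[0.49427178 0.02878196 0.155     ] [0.50004651 0.05190318 0.155     ] 0.02383145185018243
[0.5022852  0.0304936  0.15336352] [0.50597008 0.05300752 0.15278297]
the job is handed in; nothing more can be done
None
```

I believe the job is done, and I handed it in at about 32 s with the gripper clear of everything. The screw is back on its end stop, and the nut looks locked solid against it.

**What I did**
- I pushed the blue arm anticlockwise until the force rose to 16 N at the stop.
- I then moved the loose orange arm round to about 57 mm from the blue one and squeezed both knobs, with the blue finger bearing on blue throughout.

**What went wrong on the way**
- Early on I ran the last joint into its limit, which tilted the tool. I mostly undid that, but some tilt crept back while pushing.
- On the first squeeze the orange knob sat near the edge of the pad, so I recentred and squeezed again.
- When I released the squeeze, the locked pair was dragged about 2–3 mm clockwise, off the stop. I pushed it back by the blue knob alone, with the orange finger touching nothing. At 19 N the tool stopped moving.

**Last checks**
- **Screw:** after I let go, the blue knob was at the same image position as when it first reached the stop (357.06 against 357.08 px).
- **Nut:** at the end of the squeeze the jaws stalled at 26 mm although told to close to 18 mm, and neither knob moved. The final gap between knob centres measures about 23–24 mm, against the stated 24–38 mm.
- **Rest of the bench:** comparing before and after pictures showed changes only at the robot, its shadow and the screw and nut area.

**What did not agree**
- The jaw opening read several millimetres less than the knobs' outer span, and in the pictures the orange pad seemed to sink into the knob.
- I therefore judged "solid" from the stall and the knobs not moving, not from the opening or a measured torque.

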